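# Spiced punch: glasses and keep-warm

### The arm

A 6-joint arm with a two-finger parallel gripper is mounted at the origin on the work surface. World frame = base frame: x ahead of the robot, y to its left, z up, the work surface at z = 0. Lengths are in m, angles in rad, forces in N, time in s.
With the tool pointing down it reaches from about 0.35 to 0.975 m from the base axis. Payload 4.9 kg.
Tool frame: the origin (TCP) lies on the mounting face of the last link; the fingertips stand 173 mm ahead of it and the grasp point (between the pads) lies 155 mm ahead of it; z points along the fingers, y is the direction in which the jaws open and shut (so a half turn about z gives the same grasp; the last joint's range is limited). The gripper opens to 85 mm and grips with 20 to 120 N. Pads are 22 mm wide; open, the fingers measure 114 mm over their backs; the gripper's body (76 mm by 85 mm) begins 54 mm behind the grasp point. The pads swing forward as they close: fully open they stand 13 mm farther back than shut.
Start: joints at [-1.415, 0.053, 1.613, -0, 1.476, -0.119], TCP at [0.17, -0.602, 0.405] pointing down, gripper open.
Joint ranges: [-3.01, 3.01], [-1.01, 2.22], [0.06, 2.58], [-1.02, 4.17], [0.09, 2.62], [-3.14, 3.14]. Speed limits (rad/s): [2.57, 2.57, 3.14, 3.14, 3.14, 3.14].

### API

Orientations are given as a unit quaternion [w, x, y, z].
In Python, from plant import manip gives the robot as it stands.
- The arm moves only by the tool play_rows, never from a script. Its argument "increments" is a list of rows, each an object with "offset": the shift along the tool's x, y, z in mm, a list of three; "twist": the turn about the tool's z in rad; "grip": the opening, from 0 (shut) to 1 (fully open). In form: [{"offset": [dx, dy, dz], "twist": twist, "grip": grip}, ...]. A call has 1 to 5 rows; each row is the pose to reach, as a shift and turn from the pose commanded when the call began, along the tool's axes at that moment; what a row does not reach only later rows make up. A row lasts 1/12 s, in which the tool goes at most 41.7 mm and 7.16 degrees, less where a joint would pass 70% of its speed; a pose out of reach is approached as far as the arm can. A call with a gripper value outside its range is refused whole. The fingers move at their own pace and stop on an object; the grip force is fixed at half the most. Time passes only in rows, so rows that repeat a pose let the fingers close. It gives the time, the measured TCP pose, the force and the opening at its end, in the units of the state.
- manip.state(): the state, without advancing time (a new reading comes with each control period).
- manip.grab_frame(name): name is "scene" or "top" or "wrist"; returns the picture (480x640x3 uint8, blue, green, red); there is no depth.
- manip.get_calibration(name): a dict with "fx", "fy", "cx", "cy" (pixels), "k1" (the pictures are not rectified: a ray, as slopes to the right and down, at radius r is drawn at 1 + k1 r^2 times it, then the intrinsics apply), "T" (4x4, takes a point from camera to world coordinates). Camera axes: x right, y down, z forward; pixel columns grow to the right and rows downward; lengths in m; the calibration is good to about 2 mm. A picture is of the moment at which its call begins: read the wrist's pose just before it. get_calibration takes no time and is no camera call; for the wrist camera it gives the pose at the moment of the call.
- manip.job_done(): hands the job in, once; it reports no verdict.
Trained networks look in the newest picture that a camera, given by its name, has taken for a name from the list of things; names that differ only in an ending like _2 or _b are one class to them, and where a whole thing is asked for, a point or a joint stands for the part that bears it (a point fixed in the world has none). Each returns a list of dicts, best first, with "p" (0 to 1); they miss things now and then, are a little off and sometimes report something else, mostly with a low value. They report only what shows in the picture. A call takes as long as a camera call.
- manip.boxes_of(query, camera): "xyz" ([x, y, z] in m, in the coordinates of the camera as it stood for that picture, good to about 4 mm: the middle of the surface that is visible of it).
- manip.tip_of(query, camera): "xyz" ([x, y, z] in m, in the coordinates of the camera as it stood for that picture, good to about 4 mm: a listed point, or the origin of a listed thing).
The state is a dict: "time": time; "joint_pos": joint angles; "joint_vel": joint speeds; "joint_efforts": joint torques, N m; "tool_pos": TCP position; "tool_rot": TCP orientation; "contact_force": force on the tool from outside, world axes, zero at the start; "ft_torque": the same for the moment, N m; "gripper_width": opening from 0.0 (shut) to 1.0 (fully open).
Only numpy, scipy, OpenCV 4.12 (cv2) and the standard library are available. Lean on these libraries where they do the work, as an engineer would, in place of code of your own. Each camera call takes 0.05 s, during which the arm holds its last target. There are 200 camera calls.

### The job

Get ready to serve the hot spiced punch. Take the citrus squeezer off its glass and stand it upright in the middle of the saucer, stand one cinnamon stick from the wooden block in every glass, right down on the bottom and only one to a glass, and turn the hot plate down to 2 so that the pan keeps warm. Leave the glasses standing upright and do not push the pan or the mortar about.

Things in the scene. Friction and masses are not known exactly. Their poses are not given: they have to be found in the camera images.
- dial (a joint): The hot plate's dial, in rad: 0 = its pointer at the figure 0; it grows clockwise seen from above, pi/6 (0.5236) per figure, so figure n is at n*pi/6, up to 9 at 4.71. It has click stops at every figure: let go between two figures, it springs to the nearer one and stays there. Turning it takes about 0.05 N m. It starts at 6 to 9.
- dial_grip (a point): The middle of the dial's grip, on its axis; x points along the grip bar towards the pointer line, z up. The grip is an upright black bar 44 mm long (along x), 14 mm wide and 24 mm tall; this point lies 11 mm below its top and 13 mm above the round skirt (48 mm across, 10 mm high) on which it stands. The pointer is the white line at the +x end of the bar. The bar can turn through 270 degrees, so more than one grasp is needed.
- hotplate: Steel table-top hot plate 400 x 300 x 62 mm, fixed; origin under its centre, x from its dial end to its pan end. Dial axis at x = -155 mm, on the flat top near the end that faces the robot, printed round with the figures 0 to 9 clockwise; 0 is on the side of the pan. The pan stands at x = +55 mm.
- pan: White lidded saucepan 183 mm across with blue handle, standing on the hot plate, 138 mm tall with the lid's knob; origin under its centre, its handle points to +x of the pan. Bystander.
- block: Fixed beech block 120 x 240 x 60 mm (x, y, z); origin under its centre. Eight blind upright holes 21 mm wide and 50 mm deep, 60 mm apart: at x = -30 and +30 mm, y = -90, -30, +30 and +90 mm; a cinnamon stick stands loosely in each but the one at x = +30, y = +90 mm.
- squeezer: White ceramic citrus squeezer standing on the mouth of glass1: a round dish 90 mm across with a ribbed upright dome 38 mm wide in the middle, and under the dish a round collar 40 mm wide and 12 mm tall that dips into the glass. Origin at the centre of the collar's underside, z up; the dish is from 12 to 21 mm above it, the dome from 18 to 55 mm, with almost upright sides from 20 to 42 mm. About 0.12 kg (0.08 to 0.17).
- squeezer_grip (a point): On the axis of the squeezer's dome, 42 mm above the squeezer's origin: the height at which to grip the dome.
- saucer: Loose white saucer 104 mm across, 13 mm high at the rim; origin at the centre of its underside. Its flat floor is 8 mm above the origin and 72 mm across.
- mortar: Dark stone mortar 124 mm across and 75 mm tall with its pestle leaning in it, 115 mm tall in all. Origin under its centre. Bystander.
- glass1: Clear heatproof glass, loose, 105 mm tall, 62 mm across at the mouth and 52 mm at the foot (outside), walls 3.5 mm, solid bottom 12 mm thick; 0.3 kg. Origin at the centre of its underside, z up: the inner floor is at z = 12 mm (45 mm wide inside), the mouth at z = 105 mm (55 mm wide inside). This one always has the squeezer standing on it at the start.
- glass2: Clear heatproof glass, loose, 105 mm tall, 62 mm across at the mouth and 52 mm at the foot (outside), walls 3.5 mm, solid bottom 12 mm thick; 0.3 kg. Origin at the centre of its underside, z up: the inner floor is at z = 12 mm (45 mm wide inside), the mouth at z = 105 mm (55 mm wide inside). May be absent.
- glass3: Clear heatproof glass, loose, 105 mm tall, 62 mm across at the mouth and 52 mm at the foot (outside), walls 3.5 mm, solid bottom 12 mm thick; 0.3 kg. Origin at the centre of its underside, z up: the inner floor is at z = 12 mm (45 mm wide inside), the mouth at z = 105 mm (55 mm wide inside). May be absent.
- glass4: Clear heatproof glass, loose, 105 mm tall, 62 mm across at the mouth and 52 mm at the foot (outside), walls 3.5 mm, solid bottom 12 mm thick; 0.3 kg. Origin at the centre of its underside, z up: the inner floor is at z = 12 mm (45 mm wide inside), the mouth at z = 105 mm (55 mm wide inside). May be absent.
- glass5: Clear heatproof glass, loose, 105 mm tall, 62 mm across at the mouth and 52 mm at the foot (outside), walls 3.5 mm, solid bottom 12 mm thick; 0.3 kg. Origin at the centre of its underside, z up: the inner floor is at z = 12 mm (45 mm wide inside), the mouth at z = 105 mm (55 mm wide inside). May be absent.
- glass6: Clear heatproof glass, loose, 105 mm tall, 62 mm across at the mouth and 52 mm at the foot (outside), walls 3.5 mm, solid bottom 12 mm thick; 0.3 kg. Origin at the centre of its underside, z up: the inner floor is at z = 12 mm (45 mm wide inside), the mouth at z = 105 mm (55 mm wide inside). May be absent.
- stick1: Cinnamon stick, a straight brown rod 170 mm long and 14 mm thick, 18 g, both ends alike; it stands upright in the block at the start, its foot 10 mm above the counter. Origin at the centre of its foot, z along it to its top.
- stick2: Cinnamon stick, a straight brown rod 170 mm long and 14 mm thick, 18 g, both ends alike; it stands upright in the block at the start, its foot 10 mm above the counter. Origin at the centre of its foot, z along it to its top.
- stick3: Cinnamon stick, a straight brown rod 170 mm long and 14 mm thick, 18 g, both ends alike; it stands upright in the block at the start, its foot 10 mm above the counter. Origin at the centre of its foot, z along it to its top.
- stick4: Cinnamon stick, a straight brown rod 170 mm long and 14 mm thick, 18 g, both ends alike; it stands upright in the block at the start, its foot 10 mm above the counter. Origin at the centre of its foot, z along it to its top.
- stick5: Cinnamon stick, a straight brown rod 170 mm long and 14 mm thick, 18 g, both ends alike; it stands upright in the block at the start, its foot 10 mm above the counter. Origin at the centre of its foot, z along it to its top.
- stick6: Cinnamon stick, a straight brown rod 170 mm long and 14 mm thick, 18 g, both ends alike; it stands upright in the block at the start, its foot 10 mm above the counter. Origin at the centre of its foot, z along it to its top.
- stick7: Cinnamon stick, a straight brown rod 170 mm long and 14 mm thick, 18 g, both ends alike; it stands upright in the block at the start, its foot 10 mm above the counter. Origin at the centre of its foot, z along it to its top.

How it is judged:
At the end, for the whole second after the job is handed in: In every glass one stick only, its foot within 6 mm of the inner floor; glasses upright (0.1 rad) on the counter; squeezer upright (0.12 rad) on the saucer's floor, within 25 mm of its centre; dial within 0.14 rad of 2; all at rest. Spare sticks and where glasses and saucer stand are not judged (((z of stick1 in the frame of glass1 between 0.008 and 0.018 m and horizontal distance between stick1 and glass1 below 0.024 m and angle between stick1's own z axis and vertical below 0.6 rad) or (z of stick2 in the frame of glass1 between 0.008 and 0.018 m and horizontal distance between stick2 and glass1 below 0.024 m and angle between stick2's own z axis and vertical below 0.6 rad) or (z of stick3 in the frame of glass1 between 0.008 and 0.018 m and horizontal distance between stick3 and glass1 below 0.024 m and angle between stick3's own z axis and vertical below 0.6 rad) or (z of stick4 in the frame of glass1 between 0.008 and 0.018 m and horizontal distance between stick4 and glass1 below 0.024 m and angle between stick4's own z axis and vertical below 0.6 rad) or (z of stick5 in the frame of glass1 between 0.008 and 0.018 m and horizontal distance between stick5 and glass1 below 0.024 m and angle between stick5's own z axis and vertical below 0.6 rad) or (z of stick6 in the frame of glass1 between 0.008 and 0.018 m and horizontal distance between stick6 and glass1 below 0.024 m and angle between stick6's own z axis and vertical below 0.6 rad) or (z of stick7 in the frame of glass1 between 0.008 and 0.018 m and horizontal distance between stick7 and glass1 below 0.024 m and angle between stick7's own z axis and vertical below 0.6 rad)) and ((z of stick1 in the frame of glass2 between 0.008 and 0.018 m and horizontal distance between stick1 and glass2 below 0.024 m and angle between stick1's own z axis and vertical below 0.6 rad) or (z of stick2 in the frame of glass2 between 0.008 and 0.018 m and horizontal distance between stick2 and glass2 below 0.024 m and angle between stick2's own z axis and vertical below 0.6 rad) or (z of stick3 in the frame of glass2 between 0.008 and 0.018 m and horizontal distance between stick3 and glass2 below 0.024 m and angle between stick3's own z axis and vertical below 0.6 rad) or (z of stick4 in the frame of glass2 between 0.008 and 0.018 m and horizontal distance between stick4 and glass2 below 0.024 m and angle between stick4's own z axis and vertical below 0.6 rad) or (z of stick5 in the frame of glass2 between 0.008 and 0.018 m and horizontal distance between stick5 and glass2 below 0.024 m and angle between stick5's own z axis and vertical below 0.6 rad) or (z of stick6 in the frame of glass2 between 0.008 and 0.018 m and horizontal distance between stick6 and glass2 below 0.024 m and angle between stick6's own z axis and vertical below 0.6 rad) or (z of stick7 in the frame of glass2 between 0.008 and 0.018 m and horizontal distance between stick7 and glass2 below 0.024 m and angle between stick7's own z axis and vertical below 0.6 rad)) and ((z of stick1 in the frame of glass3 between 0.008 and 0.018 m and horizontal distance between stick1 and glass3 below 0.024 m and angle between stick1's own z axis and vertical below 0.6 rad) or (z of stick2 in the frame of glass3 between 0.008 and 0.018 m and horizontal distance between stick2 and glass3 below 0.024 m and angle between stick2's own z axis and vertical below 0.6 rad) or (z of stick3 in the frame of glass3 between 0.008 and 0.018 m and horizontal distance between stick3 and glass3 below 0.024 m and angle between stick3's own z axis and vertical below 0.6 rad) or (z of stick4 in the frame of glass3 between 0.008 and 0.018 m and horizontal distance between stick4 and glass3 below 0.024 m and angle between stick4's own z axis and vertical below 0.6 rad) or (z of stick5 in the frame of glass3 between 0.008 and 0.018 m and horizontal distance between stick5 and glass3 below 0.024 m and angle between stick5's own z axis and vertical below 0.6 rad) or (z of stick6 in the frame of glass3 between 0.008 and 0.018 m and horizontal distance between stick6 and glass3 below 0.024 m and angle between stick6's own z axis and vertical below 0.6 rad) or (z of stick7 in the frame of glass3 between 0.008 and 0.018 m and horizontal distance between stick7 and glass3 below 0.024 m and angle between stick7's own z axis and vertical below 0.6 rad)) and ((z of stick1 in the frame of glass4 between 0.008 and 0.018 m and horizontal distance between stick1 and glass4 below 0.024 m and angle between stick1's own z axis and vertical below 0.6 rad) or (z of stick2 in the frame of glass4 between 0.008 and 0.018 m and horizontal distance between stick2 and glass4 below 0.024 m and angle between stick2's own z axis and vertical below 0.6 rad) or (z of stick3 in the frame of glass4 between 0.008 and 0.018 m and horizontal distance between stick3 and glass4 below 0.024 m and angle between stick3's own z axis and vertical below 0.6 rad) or (z of stick4 in the frame of glass4 between 0.008 and 0.018 m and horizontal distance between stick4 and glass4 below 0.024 m and angle between stick4's own z axis and vertical below 0.6 rad) or (z of stick5 in the frame of glass4 between 0.008 and 0.018 m and horizontal distance between stick5 and glass4 below 0.024 m and angle between stick5's own z axis and vertical below 0.6 rad) or (z of stick6 in the frame of glass4 between 0.008 and 0.018 m and horizontal distance between stick6 and glass4 below 0.024 m and angle between stick6's own z axis and vertical below 0.6 rad) or (z of stick7 in the frame of glass4 between 0.008 and 0.018 m and horizontal distance between stick7 and glass4 below 0.024 m and angle between stick7's own z axis and vertical below 0.6 rad)) and ((z of stick1 in the frame of glass5 between 0.008 and 0.018 m and horizontal distance between stick1 and glass5 below 0.024 m and angle between stick1's own z axis and vertical below 0.6 rad) or (z of stick2 in the frame of glass5 between 0.008 and 0.018 m and horizontal distance between stick2 and glass5 below 0.024 m and angle between stick2's own z axis and vertical below 0.6 rad) or (z of stick3 in the frame of glass5 between 0.008 and 0.018 m and horizontal distance between stick3 and glass5 below 0.024 m and angle between stick3's own z axis and vertical below 0.6 rad) or (z of stick4 in the frame of glass5 between 0.008 and 0.018 m and horizontal distance between stick4 and glass5 below 0.024 m and angle between stick4's own z axis and vertical below 0.6 rad) or (z of stick5 in the frame of glass5 between 0.008 and 0.018 m and horizontal distance between stick5 and glass5 below 0.024 m and angle between stick5's own z axis and vertical below 0.6 rad) or (z of stick6 in the frame of glass5 between 0.008 and 0.018 m and horizontal distance between stick6 and glass5 below 0.024 m and angle between stick6's own z axis and vertical below 0.6 rad) or (z of stick7 in the frame of glass5 between 0.008 and 0.018 m and horizontal distance between stick7 and glass5 below 0.024 m and angle between stick7's own z axis and vertical below 0.6 rad)) and ((z of stick1 in the frame of glass6 between 0.008 and 0.018 m and horizontal distance between stick1 and glass6 below 0.024 m and angle between stick1's own z axis and vertical below 0.6 rad) or (z of stick2 in the frame of glass6 between 0.008 and 0.018 m and horizontal distance between stick2 and glass6 below 0.024 m and angle between stick2's own z axis and vertical below 0.6 rad) or (z of stick3 in the frame of glass6 between 0.008 and 0.018 m and horizontal distance between stick3 and glass6 below 0.024 m and angle between stick3's own z axis and vertical below 0.6 rad) or (z of stick4 in the frame of glass6 between 0.008 and 0.018 m and horizontal distance between stick4 and glass6 below 0.024 m and angle between stick4's own z axis and vertical below 0.6 rad) or (z of stick5 in the frame of glass6 between 0.008 and 0.018 m and horizontal distance between stick5 and glass6 below 0.024 m and angle between stick5's own z axis and vertical below 0.6 rad) or (z of stick6 in the frame of glass6 between 0.008 and 0.018 m and horizontal distance between stick6 and glass6 below 0.024 m and angle between stick6's own z axis and vertical below 0.6 rad) or (z of stick7 in the frame of glass6 between 0.008 and 0.018 m and horizontal distance between stick7 and glass6 below 0.024 m and angle between stick7's own z axis and vertical below 0.6 rad)) and distance between stick1 and stick2 above 0.042 m and distance between each of stick1, stick2 and stick3 above 0.042 m and distance between each of stick1, stick2, stick3 and stick4 above 0.042 m and distance between each of stick1, stick2, stick3, stick4 and stick5 above 0.042 m and distance between each of stick1, stick2, stick3, stick4, stick5 and stick6 above 0.042 m and distance between each of stick1, stick2, stick3, stick4, stick5, stick6 and stick7 above 0.042 m and angle between each of glass1, glass2, glass3, glass4, glass5, glass6's own z axis and vertical below 0.1 rad and height (world z) of each of glass1, glass2, glass3, glass4, glass5, glass6, saucer below 0.006 m and linear speed of each of glass1, glass2, glass3, glass4, glass5, glass6, stick1, stick2, stick3, stick4, stick5, stick6, stick7, squeezer below 0.03 m/s and horizontal distance between squeezer and saucer below 0.025 m and z of squeezer in the frame of saucer below 0.013 m and angle between squeezer's own z axis and vertical below 0.12 rad and value of joint dial between 0.9072 and 1.1872 rad); the robot touches nothing.
It fails at once if the pan is pushed more than 40 mm from its place (distance of pan from where it was at the start of the episode above 0.04 m).
It fails at once if the mortar is pushed more than 40 mm from its place (distance of mortar from where it was at the start of the episode above 0.04 m).
It fails at once if a glass is knocked over (angle between any of glass1, glass2, glass3, glass4, glass5, glass6's own z axis and vertical above 0.8 rad).
Of glass2, glass3, glass4, glass5, glass6 only 3 to 5 are there at a start; the rules pass over those that are not, and their reading is None.
At some moment in a run one of glass2, glass3, glass4, glass5, glass6, saucer may be knocked a few centimetres aside while the robot is not near it.
Once in a run the grip may slacken for a moment while it holds something.
It also fails if it takes over 210 s, if anything falls off the work surface, if the arm or the gripper's body presses on something with over 40 N, if the wrist force passes 120 N, or if a joint passes its speed limit or range.

## Working session

There is one attempt and no reset: what is moved stays moved. The work goes in short steps, Python scripts to look and compute and a tool call to move; the robot and the scene stay as the last step left them, time stands still between calls to the robot, and variables do not carry over. Pictures are saved under pics/ and viewed, about 12 in all and at most 16, crops included, and the job is handed in when it is done.

Besides the shell and the picture viewer there is one more tool, called after "Emit:" by a JSON object that holds its "op" and its "data". play_rows: Moves the arm, as the interface text tells. Its arguments: {"type":"object","properties":{"increments":{"type":"array"}},"required":["increments"]}

```bash
mkdir -p pics; ls; cat > h.py <<'E'
import numpy as np, cv2
from scipy.spatial.transform import Rotation as R
from plant import manip
def st(): 
    s=manip.state(); return s
def T(s=None):
    s=s or st(); q=s["tool_rot"]; M=np.eye(4); M[:3,:3]=R.from_quat([q[1],q[2],q[3],q[0]]).as_matrix(); M[:3,3]=s["tool_pos"]; return M
def find(fn,q,cam,C):
    return [(round(d["p"],2),np.round((C@np.append(d["xyz"],1))[:3],4)) for d in fn(q,cam)]
def ray(C,u,v,z):
    "pixel -> world point at height z"
    M=np.array([[C["fx"],0,C["cx"]],[0,C["fy"],C["cy"]],[0,0,1.]])
    p=cv2.undistortPoints(np.array([[[u,v]]],float),M,np.array([C["k1"],0,0,0,0.]))[0,0]
    Tm=np.array(C["T"]); d=Tm[:3,:3]@[p[0],p[1],1]; o=Tm[:3,3]; return o+d*(z-o[2])/d[2]
def proj(C,P):
    Tm=np.linalg.inv(np.array(C["T"])); p=Tm[:3,:3]@np.array(P)+Tm[:3,3]; a=p[:2]/p[2]; a=a*(1+C["k1"]*(a@a)); return np.array([C["fx"]*a[0]+C["cx"],C["fy"]*a[1]+C["cy"]])
def go(P,tip=0.155):
    "offset (mm, tool axes) bringing grasp point to world P"
    M=T(); g=M[:3,3]+M[:3,2]*tip; return np.round(M[:3,:3].T@(np.array(P)-g)*1000,1)
E
python3 - <<'E'
from h import *
s=st(); print({k:np.round(v,3) for k,v in s.items()}); print(T(s).round(3))
for c in ["top","scene","wrist"]:
    C=manip.get_calibration(c); im=manip.grab_frame(c); cv2.imwrite(f"pics/{c}0.png",im)
    print(c,{k:(np.round(v,3).tolist()) for k,v in C.items()})
    Tm=np.array(C["T"])
    for q in ["dial_grip","hotplate","pan","block","squeezer","squeezer_grip","saucer","mortar","glass1","stick1"]:
        print(q,[(p,x.tolist()) for p,x in find(manip.tip_of,q,c,Tm)] if (c!="wrist") else "")
print(st()["time"])
E
```

```text
pics
{'time': np.float64(0.0), 'joint_pos': array([-1.415,  0.053,  1.614,  0.   ,  1.476, -0.119]), 'joint_vel': array([-0.002, -0.001,  0.   ,  0.001,  0.002, -0.   ]), 'joint_efforts': array([ 3.0000e-03, -3.9368e+01, -3.7017e+01,  0.0000e+00,  7.0000e-03,
        0.0000e+00]), 'tool_pos': array([ 0.17 , -0.601,  0.403]), 'tool_rot': array([-0.001,  0.991,  0.137, -0.   ]), 'contact_force': array([-0.247, -0.299,  0.095]), 'ft_torque': array([ 0.031,  0.054, -0.017]), 'gripper_width': np.float64(0.998)}
[[ 0.962  0.271 -0.     0.17 ]
 [ 0.271 -0.962  0.002 -0.601]
 [ 0.    -0.002 -1.     0.403]
 [ 0.     0.     0.     1.   ]]
top {'fx': 579.705, 'fy': 579.705, 'cx': 321.874, 'cy': 233.079, 'k1': 0.04, 'T': [[-0.016, -0.977, 0.215, 0.318], [-1.0, 0.015, -0.009, 0.025], [0.006, -0.215, -0.977, 1.436], [0.0, 0.0, 0.0, 1.0]]}
dial_grip [(0.7, [0.4304, 0.325, 0.0082]), (0.62, [0.4528, -0.3224, 0.0873])]
hotplate [(0.62, [0.6063, -0.3328, -0.002]), (0.47, [0.5762, 0.07, 0.0025])]
pan [(0.73, [0.6661, -0.3358, 0.0616])]
block [(0.59, [0.4658, 0.2975, 0.0005])]
squeezer [(0.93, [0.4234, 0
[... 1193 characters left out ...]
ueezer [(0.85, [0.4282, 0.0658, 0.093])]
squeezer_grip [(0.8, [0.4251, 0.0651, 0.136]), (0.47, [0.608, -0.3275, 0.0023])]
saucer [(0.66, [0.6334, 0.2902, 0.0024])]
mortar []
glass1 [(0.95, [0.6739, -0.0355, -0.0001]), (0.95, [0.6772, 0.0984, -0.0004]), (0.81, [0.547, -0.0686, -0.0025]), (0.63, [0.4517, -0.0647, 0.0004]), (0.62, [0.5742, 0.0659, 0.0014]), (0.58, [0.4268, 0.0663, 0.0028])]
stick1 []
wrist {'fx': 356.077, 'fy': 356.077, 'cx': 323.266, 'cy': 241.799, 'k1': -0.064, 'T': [[0.271, -0.929, -0.251, 0.233], [-0.963, -0.262, -0.07, -0.583], [-0.0, 0.261, -0.965, 0.373], [0.0, 0.0, 0.0, 1.0]]}
dial_grip 
hotplate 
pan 
block 
squeezer 
squeezer_grip 
saucer 
mortar 
glass1 
stick1 
1.15
```

View pics/top0.png

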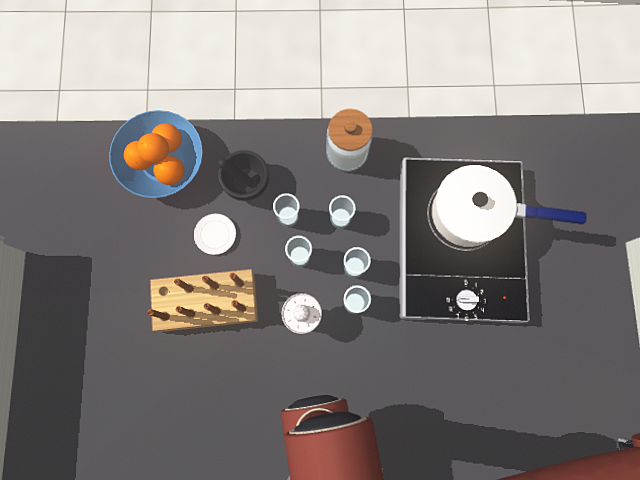

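View pics/scene0.png

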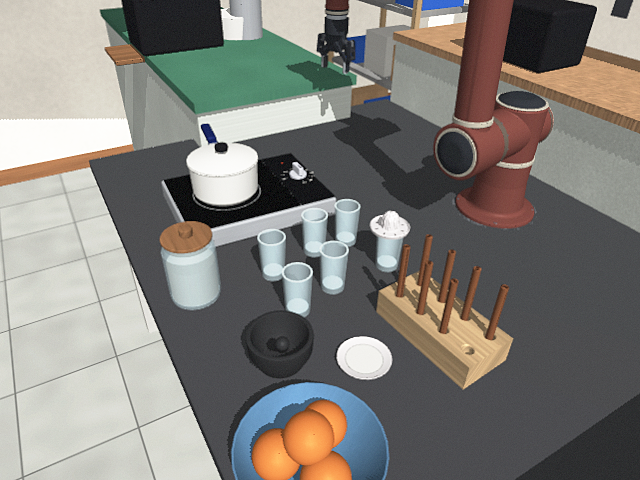

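The pictures show six glasses (the squeezer on one at about (302,313) in the top view), the saucer at (215,234), the block with 7 sticks, and the dial at (467,300). The networks agree with this. I'll do the dial first, starting with a closer look.

Emit:
{"op": "play_rows", "data": {"increments": [{"offset": [33,-23,0],"twist": 0,"grip": 1},{"offset": [66,-46,0],"twist": 0,"grip": 1},{"offset": [99,-69,0],"twist": 0,"grip": 1},{"offset": [132,-92,0],"twist": 0,"grip": 1},{"offset": [165,-115,0],"twist": 0,"grip": 1}]}}

```text
time: 1.57
tool_pos: [0.2979, -0.4446, 0.4048]
tool_rot: [0.0, 0.991, 0.137, 0.0]
contact_force: [0.9, 0.2, 0.2]
gripper_width: 1.002
```

Emit:
{"op": "play_rows", "data": {"increments": [{"offset": [33,-23,0],"twist": 0,"grip": 1},{"offset": [66,-46,0],"twist": 0,"grip": 1},{"offset": [99,-69,0],"twist": 0,"grip": 1},{"offset": [132,-92,0],"twist": 0,"grip": 1},{"offset": [132,-92,0],"twist": 0,"grip": 1}]}}

```text
time: 1.98
tool_pos: [0.4022, -0.3172, 0.4049]
tool_rot: [-0.001, 0.99, 0.141, 0.001]
contact_force: [-1.6, -0.8, 0.1]
gripper_width: 0.998
```

```bash
python3 - <<'E'
from h import *
print(T().round(3)); print(st()["joint_pos"].round(2) if hasattr(st()["joint_pos"],'round') else st()["joint_pos"])
C=manip.get_calibration("wrist"); im=manip.grab_frame("wrist"); cv2.imwrite("pics/w1.png",im)
for q in ["dial_grip","hotplate"]: print(q,find(manip.tip_of,q,"wrist",np.array(C["T"])))
# rectified overhead patch around dial at top of grip height, 0.25mm/px
import json; json.dump({k:np.array(v).tolist() for k,v in C.items()},open("C1.json","w"))
cx,cy=0.4535,-0.3225
xs=cx+0.06-np.arange(480)*0.00025; ys=cy+0.06-np.arange(480)*0.00025
mx=np.zeros((480,480),np.float32); my=mx.copy()
for i,x in enumerate(xs):
    for j,y in enumerate(ys):
        mx[i,j],my[i,j]=proj(C,[x,y,0.096])
o=cv2.remap(im,mx,my,cv2.INTER_LINEAR); cv2.line(o,(240,0),(240,479),(0,0,255),1); cv2.line(o,(0,240),(479,240),(0,0,255),1)
cv2.imwrite("pics/dial.png",o)
E
```

```text
[[ 0.96   0.278  0.002  0.402]
 [ 0.278 -0.96   0.002 -0.317]
 [ 0.003 -0.001 -1.     0.405]
 [ 0.     0.     0.     1.   ]]
[-0.81 -0.22  1.87  0.    1.49  0.47]
dial_grip [(0.57, array([ 0.4505, -0.3203,  0.0861]))]
hotplate [(0.98, array([ 0.6122, -0.3348,  0.0013]))]
```

View pics/dial.png

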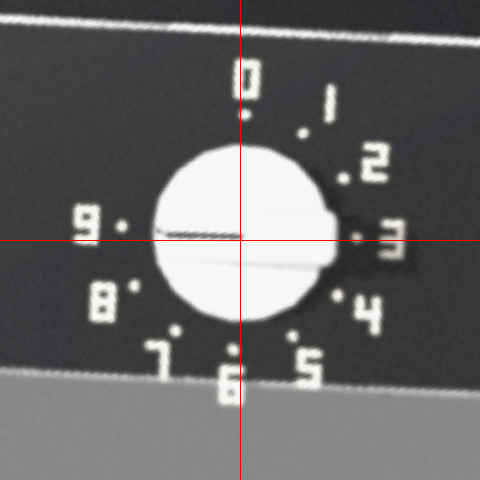

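The wrist crop shows the bar along the left–right line. Its dark pointer line, at about (165,235) to (243,237), points at figure 9, so the dial needs 7 figures counter-clockwise. The axis is at about (0.4545, -0.324).

Emit:
{"op": "play_rows", "data": {"increments": [{"offset": [24,11,0],"twist": 0.12,"grip": 0.6},{"offset": [48,21,0],"twist": 0.24,"grip": 0.6},{"offset": [48,21,0],"twist": 0.36,"grip": 0.6},{"offset": [48,21,0],"twist": 0.48,"grip": 0.6},{"offset": [48,21,0],"twist": 0.6,"grip": 0.6}]}}

```text
time: 2.55
tool_pos: [0.4506, -0.3306, 0.4043]
tool_rot: [-0.0, 0.986, -0.166, -0.0]
contact_force: [-0.7, -0.9, -0.5]
gripper_width: 0.6
```

Emit:
{"op": "play_rows", "data": {"increments": [{"offset": [0,0,20],"twist": 0.12,"grip": 0.6},{"offset": [0,0,40],"twist": 0.24,"grip": 0.6},{"offset": [0,0,60],"twist": 0.36,"grip": 0.6},{"offset": [0,0,80],"twist": 0.48,"grip": 0.6},{"offset": [0,0,80],"twist": 0.6,"grip": 0.6}]}}

```text
time: 2.97
tool_pos: [0.4489, -0.3296, 0.3194]
tool_rot: [-0.001, 0.893, -0.45, -0.004]
contact_force: [0.4, 0.3, -0.9]
gripper_width: 0.601
```

Emit:
{"op": "play_rows", "data": {"increments": [{"offset": [0,0,0],"twist": 0.12,"grip": 0.6},{"offset": [0,0,0],"twist": 0.24,"grip": 0.6},{"offset": [0,0,0],"twist": 0.36,"grip": 0.6},{"offset": [0,0,0],"twist": 0.48,"grip": 0.6},{"offset": [0,0,0],"twist": 0.6,"grip": 0.6}]}}

```text
time: 3.38
tool_pos: [0.4501, -0.3307, 0.3246]
tool_rot: [0.0, 0.72, -0.694, -0.0]
contact_force: [0.3, -1.0, 0.1]
gripper_width: 0.601
```

Emit:
{"op": "play_rows", "data": {"increments": [{"offset": [0,0,0],"twist": 0.1,"grip": 0.6},{"offset": [0,0,0],"twist": 0.1,"grip": 0.6},{"offset": [0,0,0],"twist": 0.1,"grip": 0.6}]}}

```text
time: 3.63
tool_pos: [0.4504, -0.3302, 0.3246]
tool_rot: [-0.0, -0.688, 0.726, 0.0]
contact_force: [0.4, 0.7, -0.9]
gripper_width: 0.599
```

```bash
python3 - <<'E'
from h import *
M=T(); print(M.round(3), np.arctan2(M[1,0],M[0,0])); print(np.round(st()["joint_pos"],2)); print(go([.4545,-.324,.094]))
C=manip.get_calibration("wrist"); im=manip.grab_frame("wrist"); cv2.imwrite("pics/w2.png",im)
print(find(manip.tip_of,"dial_grip","wrist",np.array(C["T"])))
E
```

```text
[[-0.054 -0.999 -0.     0.45 ]
 [-0.999  0.054 -0.    -0.33 ]
 [ 0.     0.    -1.     0.325]
 [ 0.     0.     0.     1.   ]] -1.6249290287800182
[-0.77 -0.04  1.85 -0.    1.34  2.43]
[-6.4 -3.8 75.6]
[(0.69, array([ 0.4502, -0.3225,  0.0868]))]
```

View pics/w2.png

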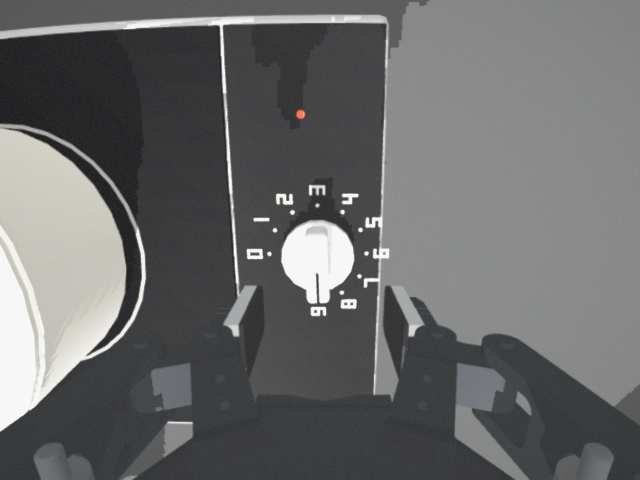

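The wrist view shows the bar upright in the picture, with the pointer down at 9 (end at (317,302)) and the jaws evenly placed either side.

```bash
python3 - <<'E'
from h import *
C=manip.get_calibration("wrist")
for uv in [(317.5,274),(317.5,302),(317.5,236),(317.5,224)]: print(uv, ray(C,*uv,.096))
for uv in [(268,253.5),(367,253.5),(317.5,206)]: print(uv, ray(C,*uv,.062))
for P in [(.4545,-.324,.096),(.4525,-.324,.096)]: print(proj(C,P))
E
```

```text
(317.5, 274) [ 0.45436328 -0.32233328  0.096     ]
(317.5, 302) [ 0.45541274 -0.30443683  0.096     ]
(317.5, 236) [ 0.45301815 -0.3453427   0.096     ]
(317.5, 224) [ 0.45261035 -0.35233542  0.096     ]
(268, 253.5) [ 0.48832714 -0.32638494  0.062     ]
(367, 253.5) [ 0.42117059 -0.32273739  0.062     ]
(317.5, 206) [ 0.45284448 -0.35702971  0.062     ]
[317.10145123 271.34388733]
[320.50364655 271.16968219]
```

Emit:
{"op": "play_rows", "data": {"increments": [{"offset": [-6,-4,0],"twist": 0,"grip": 0.6},{"offset": [-6,-4,35],"twist": 0,"grip": 0.6},{"offset": [-6,-4,65],"twist": 0,"grip": 0.6},{"offset": [-6,-4,75],"twist": 0,"grip": 0.6},{"offset": [-6,-4,75],"twist": 0,"grip": 0.6}]}}

```text
time: 4.15
tool_pos: [0.4545, -0.3218, 0.246]
tool_rot: [-0.0, -0.688, 0.726, 0.004]
contact_force: [0.5, 0.4, -0.7]
gripper_width: 0.602
```

Emit:
{"op": "play_rows", "data": {"increments": [{"offset": [0,0,0],"twist": 0,"grip": 0.1},{"offset": [0,0,0],"twist": 0,"grip": 0.1},{"offset": [0,0,0],"twist": 0,"grip": 0.1},{"offset": [0,0,0],"twist": 0,"grip": 0.1},{"offset": [0,0,0],"twist": 0,"grip": 0.1}]}}

```text
time: 4.57
tool_pos: [0.4552, -0.3237, 0.2524]
tool_rot: [-0.001, -0.688, 0.726, 0.0]
contact_force: [-7.9, 1.7, 7.3]
gripper_width: 0.148
```

Emit:
{"op": "play_rows", "data": {"increments": [{"offset": [0,0,-2],"twist": -0.12,"grip": 0.1},{"offset": [0,0,-2],"twist": -0.24,"grip": 0.1},{"offset": [0,0,-2],"twist": -0.36,"grip": 0.1},{"offset": [0,0,-2],"twist": -0.48,"grip": 0.1},{"offset": [0,0,-2],"twist": -0.6,"grip": 0.1}]}}

```text
time: 4.98
tool_pos: [0.4545, -0.3238, 0.2524]
tool_rot: [0.002, 0.873, -0.488, -0.001]
contact_force: [-8.5, -2.2, 0.0]
gripper_width: 0.15
```

Emit:
{"op": "play_rows", "data": {"increments": [{"offset": [0,0,0],"twist": -0.12,"grip": 0.1},{"offset": [0,0,0],"twist": -0.24,"grip": 0.1},{"offset": [0,0,0],"twist": -0.36,"grip": 0.1},{"offset": [0,0,0],"twist": -0.48,"grip": 0.1},{"offset": [0,0,0],"twist": -0.6,"grip": 0.1}]}}

```text
time: 5.4
tool_pos: [0.454, -0.3243, 0.2524]
tool_rot: [0.002, 0.978, -0.208, -0.002]
contact_force: [-9.7, -4.6, -0.3]
gripper_width: 0.147
```

Emit:
{"op": "play_rows", "data": {"increments": [{"offset": [0,0,0],"twist": -0.12,"grip": 0.1},{"offset": [0,0,0],"twist": -0.24,"grip": 0.1},{"offset": [0,0,0],"twist": -0.36,"grip": 0.1},{"offset": [0,0,0],"twist": -0.48,"grip": 0.1},{"offset": [0,0,0],"twist": -0.6,"grip": 0.1}]}}

```text
time: 5.82
tool_pos: [0.4539, -0.3249, 0.2525]
tool_rot: [0.002, 0.996, 0.09, -0.003]
contact_force: [-11.5, -9.3, -2.2]
gripper_width: 0.148
```

Emit:
{"op": "play_rows", "data": {"increments": [{"offset": [0,0,0],"twist": -0.12,"grip": 0.1},{"offset": [0,0,0],"twist": -0.24,"grip": 0.1},{"offset": [0,0,0],"twist": -0.36,"grip": 0.1},{"offset": [0,0,0],"twist": -0.48,"grip": 0.1},{"offset": [0,0,0],"twist": -0.6,"grip": 0.1}]}}

```text
time: 6.23
tool_pos: [0.4541, -0.3254, 0.2525]
tool_rot: [0.003, 0.925, 0.381, -0.003]
contact_force: [-7.4, -11.1, -4.8]
gripper_width: 0.147
```

Emit:
{"op": "play_rows", "data": {"increments": [{"offset": [0,0,0],"twist": -0.12,"grip": 0.1},{"offset": [0,0,0],"twist": -0.24,"grip": 0.1},{"offset": [0,0,0],"twist": -0.36,"grip": 0.1},{"offset": [0,0,0],"twist": -0.48,"grip": 0.1},{"offset": [0,0,0],"twist": -0.6,"grip": 0.1}]}}

```text
time: 6.65
tool_pos: [0.4545, -0.3257, 0.2525]
tool_rot: [0.003, 0.771, 0.637, -0.004]
contact_force: [-4.6, -13.6, -7.8]
gripper_width: 0.146
```

Emit:
{"op": "play_rows", "data": {"increments": [{"offset": [0,0,0],"twist": -0.12,"grip": 0.1},{"offset": [0,0,0],"twist": -0.24,"grip": 0.1},{"offset": [0,0,0],"twist": -0.36,"grip": 0.1},{"offset": [0,0,0],"twist": -0.48,"grip": 0.1},{"offset": [0,0,0],"twist": -0.6,"grip": 0.1}]}}

```text
time: 7.07
tool_pos: [0.4551, -0.3256, 0.2525]
tool_rot: [0.003, 0.548, 0.836, -0.004]
contact_force: [0.6, -13.3, -10.3]
gripper_width: 0.144
```

Emit:
{"op": "play_rows", "data": {"increments": [{"offset": [0,0,0],"twist": -0.06,"grip": 0.1},{"offset": [0,0,0],"twist": -0.06,"grip": 0.1},{"offset": [0,0,0],"twist": -0.06,"grip": 0.1}]}}

```text
time: 7.32
tool_pos: [0.4552, -0.3256, 0.2526]
tool_rot: [0.003, 0.525, 0.851, -0.004]
contact_force: [0.5, -13.0, -10.3]
gripper_width: 0.145
```

```bash
python3 - <<'E'
from h import *
M=T(); print(np.arctan2(M[1,0],M[0,0]), M[:3,3], np.round(st()["joint_pos"],2), st()["contact_force"])
E
```

```text
2.035034027673639 [ 0.45515973 -0.32555875  0.25256483] [-0.75  0.04  1.89 -0.01  1.2  -1.21] [  0.49926494 -12.97165435 -10.26558629]
```

Emit:
{"op": "play_rows", "data": {"increments": [{"offset": [0,0,0],"twist": 0,"grip": 0.6},{"offset": [0,0,0],"twist": 0,"grip": 0.6},{"offset": [0,0,0],"twist": 0,"grip": 0.6},{"offset": [0,0,-40],"twist": 0,"grip": 0.6},{"offset": [0,0,-80],"twist": 0,"grip": 0.8}]}}

```text
time: 7.73
tool_pos: [0.4548, -0.3221, 0.33]
tool_rot: [-0.003, 0.525, 0.851, 0.001]
contact_force: [0.7, -0.9, 0.4]
gripper_width: 0.724
```

Emit:
{"op": "play_rows", "data": {"increments": [{"offset": [0,0,-40],"twist": 0.12,"grip": 1},{"offset": [0,0,-80],"twist": 0.24,"grip": 1},{"offset": [0,0,-100],"twist": 0.36,"grip": 1},{"offset": [0,0,-100],"twist": 0.48,"grip": 1},{"offset": [0,0,-100],"twist": 0.6,"grip": 1}]}}

```text
time: 8.15
tool_pos: [0.4559, -0.323, 0.436]
tool_rot: [0.003, 0.755, 0.655, 0.001]
contact_force: [0.1, 0.9, -0.0]
gripper_width: 1.002
```

```bash
python3 - <<'E'
from h import *
M=T(); print(M.round(3)); print(np.arctan2(M[1,0],M[0,0]),np.round(st()["joint_pos"],2))
C=manip.get_calibration("wrist"); im=manip.grab_frame("wrist"); cv2.imwrite("pics/w3.png",im)
u,v=map(int,proj(C,[.4545,-.3245,.09])); print(u,v)
cv2.imwrite("pics/w3c.png",cv2.resize(im[max(0,v-80):v+80,max(0,u-80):u+80],None,fx=2.5,fy=2.5))
top=manip.grab_frame("top"); Ct=np.array(manip.get_calibration("top")["T"]); 
for q in ["squeezer","squeezer_grip","saucer","glass1"]: print(q,find(manip.tip_of,q,"top",Ct))
s=manip.grab_frame("scene"); Cs=np.array(manip.get_calibration("scene")["T"]); 
for q in ["squeezer","squeezer_grip","saucer","glass1"]: print(q,find(manip.tip_of,q,"scene",Cs))
E
```

```text
[[ 0.141  0.99   0.005  0.456]
 [ 0.99  -0.141 -0.004 -0.323]
 [-0.004  0.006 -1.     0.436]
 [ 0.     0.     0.     1.   ]]
1.4294441407022689 [-0.75 -0.12  1.73  0.    1.53 -0.61]
320 222
squeezer [(0.68, array([0.4252, 0.0624, 0.0936]))]
squeezer_grip [(0.67, array([0.4262, 0.0638, 0.1408]))]
saucer [(0.78, array([0.6337, 0.2776, 0.0029])), (0.27, array([0.4363, 0.2643, 0.0108]))]
glass1 [(0.97, array([ 0.4574, -0.0634, -0.0007])), (0.76, array([ 0.5468, -0.0693, -0.0018])), (0.7, array([ 0.6684, -0.0348,  0.0007])), (0.67, array([ 0.6793,  0.0951, -0.005 ])), (0.59, array([0.58  , 0.0691, 0.0013]))]
squeezer [(0.63, array([0.4289, 0.0671, 0.097 ]))]
squeezer_grip [(0.8, array([0.4281, 0.0652, 0.1352]))]
saucer [(0.82, array([6.308e-01, 2.879e-01, 3.000e-04])), (0.51, array([0.425 , 0.0669, 0.0036])), (0.5, array([ 0.6125, -0.3254, -0.0012]))]
glass1 [(0.91, array([0.4241, 0.0687, 0.0021])), (0.89, array([0.6768, 0.0962, 0.0031])), (0.86, array([ 0.4551, -0.0628, -0.0017])), (0.69, array([ 6.767e-01, -3.300e-02, -6.000e-04])), (0.63, array([0.5752, 0.0663, 0.0032])), (0.58, array([ 0.547 , -0.0662,  0.0013]))]
```

View pics/w3c.png

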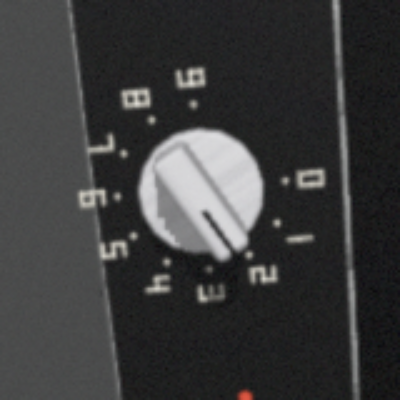

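The dial pointer is now at 2 (its end at (238,250), the dot for 2 at (249,255)). Next is the squeezer.

Emit:
{"op": "play_rows", "data": {"increments": [{"offset": [38,-8,0],"twist": 0,"grip": 1},{"offset": [76,-17,0],"twist": 0,"grip": 1},{"offset": [114,-25,0],"twist": 0,"grip": 1},{"offset": [152,-33,0],"twist": 0,"grip": 1},{"offset": [190,-42,0],"twist": 0,"grip": 1}]}}

```text
time: 9.12
tool_pos: [0.4392, -0.1277, 0.4316]
tool_rot: [0.0, 0.754, 0.657, 0.0]
contact_force: [-0.2, 0.2, 0.0]
gripper_width: 0.999
```

Emit:
{"op": "play_rows", "data": {"increments": [{"offset": [38,-8,0],"twist": 0,"grip": 1},{"offset": [76,-17,0],"twist": 0,"grip": 1},{"offset": [114,-25,0],"twist": 0,"grip": 1},{"offset": [140,-33,0],"twist": 0,"grip": 1},{"offset": [140,-33,0],"twist": 0,"grip": 1}]}}

```text
time: 9.53
tool_pos: [0.4251, 0.0176, 0.4319]
tool_rot: [-0.0, 0.751, 0.66, 0.001]
contact_force: [-0.1, -0.5, 0.6]
gripper_width: 1.001
```

```bash
python3 - <<'E'
from h import *
M=T(); print(M.round(3)); print(np.round(st()["joint_pos"],2))
C=manip.get_calibration("wrist"); im=manip.grab_frame("wrist"); cv2.imwrite("pics/w4.png",im)
for q in ["squeezer","squeezer_grip","glass1","stick1"]: print(q,find(manip.tip_of,q,"wrist",np.array(C["T"])))
print(go([.4266,.0646,.133])); print(proj(C,[.4266,.0646,.148]),proj(C,[.4266,.0646,.114]))
E
```

```text
[[ 0.129  0.992  0.     0.425]
 [ 0.992 -0.129  0.002  0.018]
 [ 0.002  0.    -1.     0.432]
 [ 0.     0.     0.     1.   ]]
[-0.13 -0.47  2.02  0.    1.6  -0.  ]
squeezer [(0.81, array([0.424 , 0.0612, 0.0902]))]
squeezer_grip [(0.71, array([0.4232, 0.0609, 0.1316]))]
glass1 [(0.89, array([ 4.549e-01, -6.470e-02, -3.000e-04])), (0.88, array([ 0.5763,  0.067 , -0.0009])), (0.86, array([ 0.6743, -0.0328, -0.0042])), (0.74, array([ 0.5434, -0.0741, -0.0015])), (0.56, array([0.68  , 0.094 , 0.0008]))]
stick1 [(0.73, array([0.4453, 0.2072, 0.0104])), (0.29, array([ 6.788e-01,  9.500e-02, -6.000e-04]))]
[ 51.1  -6.5 143.7]
[316.88934124 175.60077241] [317.64905355 172.24990206]
```

View pics/w4.png

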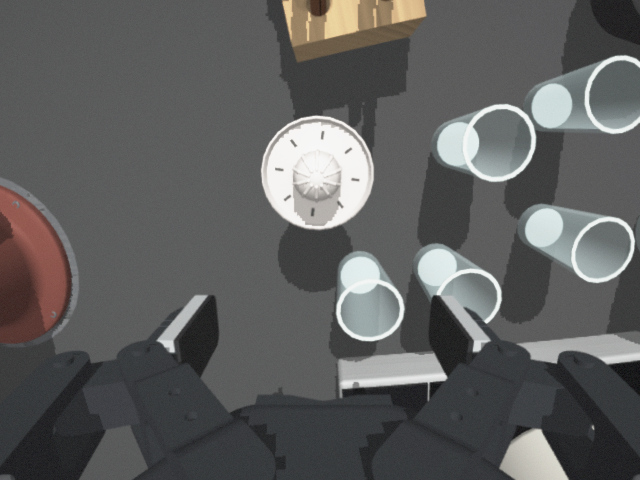

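The squeezer sits where I projected it: dish centre at (318,173), dome at (316,175).

Emit:
{"op": "play_rows", "data": {"increments": [{"offset": [35,-6,0],"twist": 0,"grip": 0.85},{"offset": [51,-6,30],"twist": 0,"grip": 0.85},{"offset": [51,-6,70],"twist": 0,"grip": 0.85},{"offset": [51,-6,110],"twist": 0,"grip": 0.85},{"offset": [51,-6,142],"twist": 0,"grip": 0.85}]}}

```text
time: 10.2
tool_pos: [0.4265, 0.0645, 0.287]
tool_rot: [-0.0, 0.754, 0.657, -0.001]
contact_force: [0.2, -0.1, -0.5]
gripper_width: 0.848
```

Emit:
{"op": "play_rows", "data": {"increments": [{"offset": [0,0,0],"twist": 0,"grip": 0.85},{"offset": [0,0,0],"twist": 0,"grip": 0.3},{"offset": [0,0,0],"twist": 0,"grip": 0.3},{"offset": [0,0,0],"twist": 0,"grip": 0.3},{"offset": [0,0,0],"twist": 0,"grip": 0.3}]}}

```text
time: 10.62
tool_pos: [0.4282, 0.065, 0.2931]
tool_rot: [0.002, 0.754, 0.657, 0.002]
contact_force: [-0.2, -0.1, 3.2]
gripper_width: 0.427
```

Emit:
{"op": "play_rows", "data": {"increments": [{"offset": [0,0,0],"twist": 0,"grip": 0.3},{"offset": [0,0,0],"twist": 0,"grip": 0.3},{"offset": [0,0,0],"twist": 0,"grip": 0.3},{"offset": [0,0,0],"twist": 0,"grip": 0.3},{"offset": [0,0,0],"twist": 0,"grip": 0.3}]}}

```text
time: 11.03
tool_pos: [0.4283, 0.0652, 0.293]
tool_rot: [0.002, 0.754, 0.657, 0.002]
contact_force: [-0.2, -0.5, 6.0]
gripper_width: 0.423
```

```bash
python3 - <<'E'
from h import *
M=T(); print(M.round(3)); s=st(); print(s["gripper_width"],s["contact_force"]); print(go([.4266,.0646,.133]))
E
```

```text
[[ 0.136  0.991  0.007  0.428]
 [ 0.991 -0.136 -0.001  0.065]
 [ 0.     0.007 -1.     0.293]
 [ 0.     0.     0.     1.   ]]
0.4230284622261905 [-0.20516403 -0.46015382  5.96555368]
[-0.9 -2.7  5. ]
```

Emit:
{"op": "play_rows", "data": {"increments": [{"offset": [0,0,-15],"twist": 0,"grip": 0.3},{"offset": [0,0,-40],"twist": 0,"grip": 0.3},{"offset": [0,0,-70],"twist": 0,"grip": 0.3},{"offset": [0,0,-100],"twist": 0,"grip": 0.3},{"offset": [0,0,-125],"twist": 0,"grip": 0.3}]}}

```text
time: 11.45
tool_pos: [0.4268, 0.0654, 0.4175]
tool_rot: [0.001, 0.753, 0.657, 0.001]
contact_force: [0.9, 0.8, -1.4]
gripper_width: 0.426
```

Emit:
{"op": "play_rows", "data": {"increments": [{"offset": [25,30,0],"twist": 0,"grip": 0.3},{"offset": [50,60,0],"twist": 0,"grip": 0.3},{"offset": [75,90,0],"twist": 0,"grip": 0.3},{"offset": [100,120,0],"twist": 0,"grip": 0.3},{"offset": [125,150,0],"twist": 0,"grip": 0.3}]}}

```text
time: 11.87
tool_pos: [0.5938, 0.1701, 0.4151]
tool_rot: [0.0, 0.753, 0.658, 0.0]
contact_force: [0.7, -0.6, -0.8]
gripper_width: 0.425
```

Emit:
{"op": "play_rows", "data": {"increments": [{"offset": [15,23,0],"twist": 0,"grip": 0.3},{"offset": [15,23,0],"twist": 0,"grip": 0.3},{"offset": [15,23,0],"twist": 0,"grip": 0.3}]}}

```text
time: 12.12
tool_pos: [0.6181, 0.1812, 0.414]
tool_rot: [-0.0, 0.753, 0.658, -0.001]
contact_force: [-0.1, 0.2, -1.4]
gripper_width: 0.431
```

```bash
python3 - <<'E'
from h import *
M=T(); print(M.round(3)); print(np.round(st()["joint_pos"],2),st()["contact_force"])
for c in ["wrist","top","scene"]:
  C=manip.get_calibration(c); im=manip.grab_frame(c); cv2.imwrite(f"pics/{c}5.png",im)
  for q in ["saucer","squeezer","squeezer_grip"]: print(c,q,find(manip.tip_of,q,c,np.array(C["T"])))
  if c=="top": print(proj(C,[.632,.283,.013]))
E
```

```text
[[ 0.135  0.991 -0.001  0.618]
 [ 0.991 -0.135 -0.     0.181]
 [-0.001 -0.001 -1.     0.414]
 [ 0.     0.     0.     1.   ]]
[ 0.17  0.09  1.56 -0.    1.49  0.3 ] [-0.09375069  0.16173115 -1.44528664]
wrist saucer [(0.77, array([ 6.331e-01,  2.833e-01, -3.000e-04]))]
wrist squeezer [(0.57, array([0.614 , 0.1738, 0.2151])), (0.17, array([0.6366, 0.2817, 0.0008]))]
wrist squeezer_grip [(0.64, array([0.615 , 0.179 , 0.2516]))]
top saucer [(0.84, array([6.339e-01, 2.807e-01, 1.000e-04]))]
top squeezer [(0.45, array([0.6152, 0.1767, 0.2144]))]
top squeezer_grip [(0.6, array([0.6158, 0.1801, 0.2585]))]
[213.9271648  234.09490776]
scene saucer [(0.97, array([6.300e-01, 2.883e-01, 5.000e-04]))]
scene squeezer [(0.9, array([0.6167, 0.1777, 0.2151])), (0.4, array([ 0.6644, -0.3368,  0.061 ]))]
scene squeezer_grip [(0.76, array([0.6151, 0.1762, 0.2586]))]
```

View pics/wrist5.png

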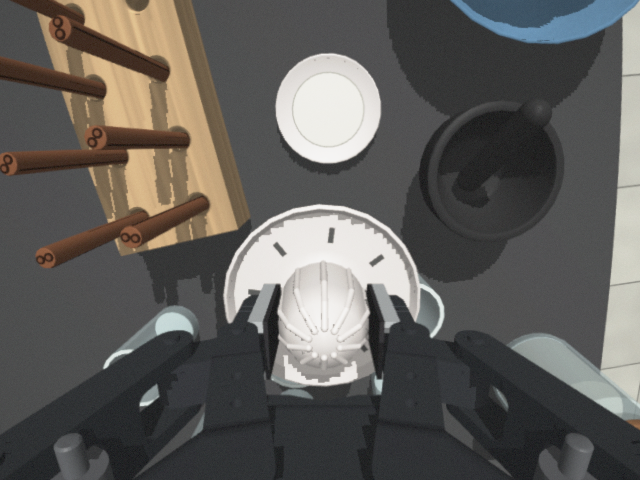

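The squeezer is held upright and the saucer is clear in the wrist view, centred at (328,108). Its inner floor circle gives the centre.

```bash
python3 - <<'E'
from h import *
C=manip.get_calibration("wrist"); p=ray(C,328.5,108,.012); print(p, ray(C,327.5,108.5,.008))
C2=manip.get_calibration("top"); print(ray(C2,215,234.3,.012))
M=T(); d=M[:3,:3].T@(np.array([.6325,.2825,.208])-M[:3,3]); print((d*1000).round(1))
E
```

```text
[0.63612161 0.28213111 0.012     ] [0.63517495 0.28217947 0.008     ]
[0.63165335 0.28048841 0.012     ]
[103.2   1.4 206.9]
```

Emit:
{"op": "play_rows", "data": {"increments": [{"offset": [35,1,0],"twist": 0,"grip": 0.3},{"offset": [70,3,0],"twist": 0,"grip": 0.3},{"offset": [105,5,10],"twist": 0,"grip": 0.3},{"offset": [105,5,50],"twist": 0,"grip": 0.3},{"offset": [105,5,90],"twist": 0,"grip": 0.3}]}}

```text
time: 13.13
tool_pos: [0.6373, 0.2863, 0.3274]
tool_rot: [0.002, 0.753, 0.658, 0.004]
contact_force: [0.8, -0.3, -2.5]
gripper_width: 0.426
```

Emit:
{"op": "play_rows", "data": {"increments": [{"offset": [0,0,40],"twist": 0,"grip": 0.3},{"offset": [0,0,75],"twist": 0,"grip": 0.3},{"offset": [0,0,100],"twist": 0,"grip": 0.3},{"offset": [0,0,110],"twist": 0,"grip": 0.3},{"offset": [0,0,110],"twist": 0,"grip": 0.3}]}}

```text
time: 13.55
tool_pos: [0.6355, 0.2836, 0.2116]
tool_rot: [-0.001, 0.754, 0.657, -0.002]
contact_force: [-0.3, 0.5, -0.3]
gripper_width: 0.426
```

Emit:
{"op": "play_rows", "data": {"increments": [{"offset": [0,0,2],"twist": 0,"grip": 0.3},{"offset": [0,0,4],"twist": 0,"grip": 0.3},{"offset": [0,0,5],"twist": 0,"grip": 0.3},{"offset": [0,0,5],"twist": 0,"grip": 0.3}]}}

```text
time: 13.88
tool_pos: [0.6371, 0.2841, 0.2116]
tool_rot: [0.001, 0.754, 0.657, 0.001]
contact_force: [0.2, 0.3, -2.4]
gripper_width: 0.425
```

Emit:
{"op": "play_rows", "data": {"increments": [{"offset": [0,0,1],"twist": 0,"grip": 0.3},{"offset": [0,0,2],"twist": 0,"grip": 0.3},{"offset": [0,0,3],"twist": 0,"grip": 0.3},{"offset": [0,0,4],"twist": 0,"grip": 0.3},{"offset": [0,0,4],"twist": 0,"grip": 0.3}]}}

```text
time: 14.3
tool_pos: [0.6369, 0.2842, 0.2081]
tool_rot: [0.0, 0.753, 0.657, 0.0]
contact_force: [-3.7, -0.4, 7.4]
gripper_width: 0.432
```

Contact with 7 N. I'll release and rise.

Emit:
{"op": "play_rows", "data": {"increments": [{"offset": [0,0,-1],"twist": 0,"grip": 0.5},{"offset": [0,0,-1],"twist": 0,"grip": 0.7},{"offset": [0,0,-1],"twist": 0,"grip": 0.8},{"offset": [0,0,-1],"twist": 0,"grip": 0.8},{"offset": [0,0,-20],"twist": 0,"grip": 0.8}]}}

```text
time: 14.72
tool_pos: [0.6347, 0.2833, 0.2208]
tool_rot: [-0.002, 0.754, 0.657, -0.004]
contact_force: [-0.3, 0.1, -1.5]
gripper_width: 0.801
```

Emit:
{"op": "play_rows", "data": {"increments": [{"offset": [0,0,-40],"twist": 0,"grip": 0.8},{"offset": [0,0,-80],"twist": 0,"grip": 0.8},{"offset": [0,0,-120],"twist": 0,"grip": 0.8},{"offset": [0,0,-160],"twist": 0,"grip": 0.8},{"offset": [0,0,-200],"twist": 0,"grip": 0.8}]}}

```text
time: 15.13
tool_pos: [0.6362, 0.2838, 0.4274]
tool_rot: [-0.0, 0.754, 0.657, -0.0]
contact_force: [0.1, 0.1, -0.1]
gripper_width: 0.802
```

Emit:
{"op": "play_rows", "data": {"increments": [{"offset": [-40,0,-10],"twist": 0,"grip": 0.5},{"offset": [-80,0,-20],"twist": 0,"grip": 0.5},{"offset": [-100,-20,-30],"twist": 0,"grip": 0.5},{"offset": [-100,-55,-30],"twist": 0,"grip": 0.5},{"offset": [-100,-80,-30],"twist": 0,"grip": 0.5}]}}

```text
time: 15.55
tool_pos: [0.5425, 0.1944, 0.4565]
tool_rot: [0.0, 0.754, 0.656, 0.001]
contact_force: [0.6, 0.6, 0.1]
gripper_width: 0.501
```

```bash
python3 - <<'E'
from h import *
M=T(); print(M.round(3)); print(np.round(st()["joint_pos"],2))
for c in ["wrist","top","scene"]:
  C=manip.get_calibration(c); im=manip.grab_frame(c); cv2.imwrite(f"pics/{c}6.png",im)
  for q in ["saucer","squeezer","squeezer_grip","glass1","stick1"]: print(c,q,[(p,x.tolist()) for p,x in find(manip.tip_of,q,c,np.array(C["T"]))])
w=cv2.imread("pics/wrist6.png"); s=cv2.imread("pics/scene6.png")
cv2.imwrite("pics/m6.png",cv2.resize(np.hstack([w,s]),(800,300)))
E
```

```text
[[ 0.138  0.99   0.001  0.542]
 [ 0.99  -0.138  0.001  0.194]
 [ 0.001  0.001 -1.     0.457]
 [ 0.     0.     0.     1.   ]]
[ 0.21 -0.09  1.67  0.    1.56  0.35]
wrist saucer [(0.66, [0.429, 0.3814, 0.0073])]
wrist squeezer [(0.71, [0.6341, 0.2787, 0.0079])]
wrist squeezer_grip [(0.6, [0.6354, 0.2837, 0.05])]
wrist glass1 [(0.97, [0.4585, -0.0631, 0.0005]), (0.88, [0.5446, -0.0688, 0.002]), (0.56, [0.6773, 0.0962, 0.0016])]
wrist stick1 [(0.98, [0.4397, 0.2668, 0.011]), (0.96, [0.5059, 0.2101, 0.011]), (0.91, [0.4982, 0.2745, 0.0088]), (0.91, [0.4315, 0.3279, 0.0092]), (0.81, [0.4321, 0.3837, 0.0096]), (0.72, [0.4458, 0.2091, 0.01]), (0.58, [0.4984, 0.33, 0.0075])]
top saucer []
top squeezer []
top squeezer_grip []
top glass1 [(0.95, [0.6806, 0.0943, -0.0015]), (0.82, [0.5775, 0.0692, 0.0002]), (0.7, [0.5437, -0.0683, -0.0025]), (0.69, [0.4211, 0.0628, 0.0036]), (0.56, [0.4525, -0.0635, -0.0024]), (0.55, [0.4525, -0.325, 0.0863])]
top stick1 [(0.65, [0.4238, 0.3873, 0.0085]), (0.51, [0.4973, 0.2773, 0.0094])]
scene saucer [(0.95, [0.6311, 0.2877, 0.0019])]
scene squeezer [(0.62, [0.638, 0.2866, 0.0048])]
scene squeezer_grip [(0.56, [0.6352, 0.2823, 0.0511])]
scene glass1 [(0.98, [0.5455, -0.0689, 0.0015]), (0.83, [0.425, 0.0658, 0.0028]), (0.79, [0.6764, 0.0973, -0.0004]), (0.76, [0.4564, -0.0669, 0.0009]), (0.64, [0.5748, 0.0666, 0.0026]), (0.63, [0.6774, -0.0344, 0.0016])]
scene stick1 []
```

View pics/wrist6.png

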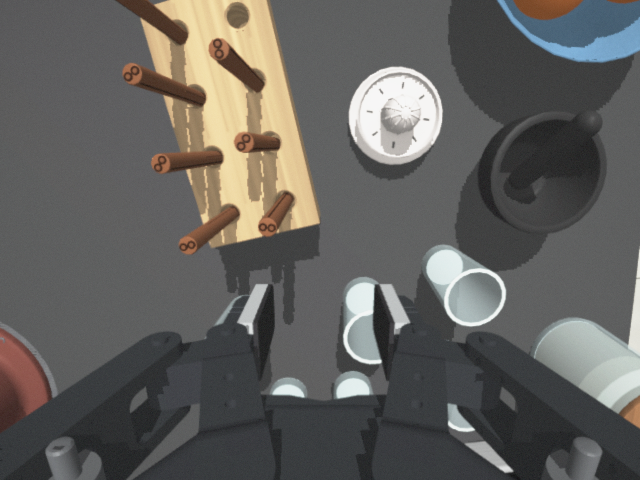

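The squeezer stands on the saucer: dome at (401,113), dish concentric with the rim, and the networks put both at about (0.635, 0.283). Next I'll work out the stick tops and feet and the glass positions.

```bash
python3 - <<'E'
from h import *
C=manip.get_calibration("wrist")
tops=[(268,227),(245,142),(220,49),(188,245),(161,163),(132,73)]
base=[(287,198),(274,142),(258,86),(231,212),(215,157),(199,97)]
for a,b in zip(tops,base): print("top",ray(C,*a,.180).round(4),"at hole",ray(C,*b,.060).round(4))
print("glass mouth", [ray(C,*p,.105).round(4)[:2] for p in [(474,297),(373,337)]])
g=lambda x,y: np.array([.466,.2965])+np.array([[np.cos(.09),-np.sin(.09)],[np.sin(.09),np.cos(.09)]])@[x,y]
for x in(.03,-.03):
  for y in(-.09,-.03,.03,.09): print(x,y,g(x,y).round(4))
E
```

```text
top [0.5065 0.2122 0.18  ] at hole [0.5085 0.2154 0.06  ]
top [0.5013 0.2714 0.18  ] at hole [0.5047 0.2723 0.06  ]
top [0.4959 0.3305 0.18  ] at hole [0.4981 0.3262 0.06  ]
top [0.4469 0.2071 0.18  ] at hole [0.4483 0.209  0.06  ]
top [0.4416 0.2663 0.18  ] at hole [0.4433 0.2664 0.06  ]
top [0.4358 0.3257 0.18  ] at hole [0.4393 0.3249 0.06  ]
glass mouth [array([0.6799, 0.1005]), array([0.5769, 0.0711])]
0.03 -0.09 [0.504  0.2096]
0.03 -0.03 [0.4986 0.2693]
0.03 0.03 [0.4932 0.3291]
0.03 0.09 [0.4878 0.3888]
-0.03 -0.09 [0.4442 0.2042]
-0.03 -0.03 [0.4388 0.2639]
-0.03 0.03 [0.4334 0.3237]
-0.03 0.09 [0.428  0.3834]
```

Emit:
{"op": "play_rows", "data": {"increments": [{"offset": [13,-38,0],"twist": 0,"grip": 0.5},{"offset": [13,-38,40],"twist": 0,"grip": 0.5},{"offset": [13,-38,80],"twist": 0,"grip": 0.5},{"offset": [13,-38,120],"twist": 0,"grip": 0.5},{"offset": [13,-38,156],"twist": 0,"grip": 0.5}]}}

```text
time: 16.87
tool_pos: [0.5071, 0.2138, 0.2979]
tool_rot: [0.0, 0.753, 0.658, 0.0]
contact_force: [-0.4, 1.0, -0.4]
gripper_width: 0.501
```

Emit:
{"op": "play_rows", "data": {"increments": [{"offset": [0,0,0],"twist": 0,"grip": 0.5},{"offset": [0,0,0],"twist": 0,"grip": 0.05},{"offset": [0,0,0],"twist": 0,"grip": 0.05},{"offset": [0,0,0],"twist": 0,"grip": 0.05},{"offset": [0,0,0],"twist": 0,"grip": 0.05}]}}

```text
time: 17.28
tool_pos: [0.5086, 0.214, 0.3029]
tool_rot: [0.001, 0.754, 0.657, 0.002]
contact_force: [-1.1, 1.3, 0.2]
gripper_width: 0.15
```

Emit:
{"op": "play_rows", "data": {"increments": [{"offset": [0,0,0],"twist": 0,"grip": 0.05},{"offset": [0,0,-40],"twist": 0,"grip": 0.05},{"offset": [0,0,-80],"twist": 0,"grip": 0.05},{"offset": [0,0,-120],"twist": 0,"grip": 0.05},{"offset": [0,0,-160],"twist": 0,"grip": 0.05}]}}

```text
time: 17.7
tool_pos: [0.5076, 0.2136, 0.4629]
tool_rot: [0.001, 0.754, 0.657, 0.001]
contact_force: [0.3, 0.2, 0.3]
gripper_width: 0.148
```

Emit:
{"op": "play_rows", "data": {"increments": [{"offset": [0,0,-30],"twist": 0,"grip": 0.05},{"offset": [-18,37,-30],"twist": 0,"grip": 0.05},{"offset": [-36,74,-30],"twist": 0,"grip": 0.05},{"offset": [-54,111,-30],"twist": 0,"grip": 0.05},{"offset": [-72,148,-30],"twist": 0,"grip": 0.05}]}}

```text
time: 18.12
tool_pos: [0.6459, 0.1213, 0.4918]
tool_rot: [0.001, 0.753, 0.658, 0.002]
contact_force: [-0.1, 1.0, -1.4]
gripper_width: 0.148
```

Emit:
{"op": "play_rows", "data": {"increments": [{"offset": [-19,39,0],"twist": 0,"grip": 0.05},{"offset": [-19,39,0],"twist": 0,"grip": 0.05},{"offset": [-19,39,0],"twist": 0,"grip": 0.05}]}}

```text
time: 18.37
tool_pos: [0.6824, 0.0964, 0.4892]
tool_rot: [0.0, 0.754, 0.656, -0.0]
contact_force: [-0.8, -0.2, -0.8]
gripper_width: 0.142
```

```bash
cat >> h.py <<'E'
def look(name,qs,cams=("wrist","top","scene")):
    M=T(); s=st(); print("TCP",M[:3,3].round(4),"z",M[:3,2].round(3),"w",round(float(s["gripper_width"]),3),"t",round(float(s["time"]),1))
    for c in cams:
        C=manip.get_calibration(c); im=manip.grab_frame(c); cv2.imwrite(f"pics/{c}{name}.png",im)
        for q in qs: print(c,q,[(p,x.round(3).tolist()) for p,x in find(manip.tip_of,q,c,np.array(C["T"]))])
E
python3 - <<'E'
from h import *
look("7",["stick1","glass1"])
E
```

```text
TCP [0.6824 0.0964 0.4892] z [ 0. -0. -1.] w 0.142 t 18.4
wrist stick1 [(0.86, [0.496, 0.277, 0.012]), (0.8, [0.68, 0.091, 0.197]), (0.5, [0.635, 0.284, 0.047])]
wrist glass1 [(0.94, [0.575, 0.068, 0.001]), (0.9, [0.458, -0.066, -0.001]), (0.8, [0.425, 0.061, 0.001]), (0.76, [0.678, 0.099, -0.0]), (0.64, [0.543, -0.072, 0.001]), (0.24, [0.686, 0.091, 0.194])]
top stick1 [(0.62, [0.494, 0.275, 0.008]), (0.54, [0.491, 0.334, 0.007]), (0.53, [0.43, 0.324, 0.01]), (0.52, [0.443, 0.211, 0.007]), (0.44, [0.425, 0.386, 0.007]), (0.43, [0.437, 0.265, 0.01])]
top glass1 [(0.79, [0.453, -0.065, -0.0]), (0.63, [0.578, 0.067, 0.001]), (0.61, [0.465, 0.297, 0.001]), (0.57, [0.545, -0.069, -0.004]), (0.44, [0.42, 0.064, 0.003])]
scene stick1 [(0.6, [0.679, 0.091, 0.197])]
scene glass1 [(0.82, [0.675, -0.036, -0.0]), (0.82, [0.549, -0.066, 0.001]), (0.8, [0.573, 0.068, -0.0]), (0.71, [0.676, 0.096, 0.002]), (0.66, [0.426, 0.066, 0.003]), (0.55, [0.457, -0.066, -0.002])]
```

View pics/wrist7.png

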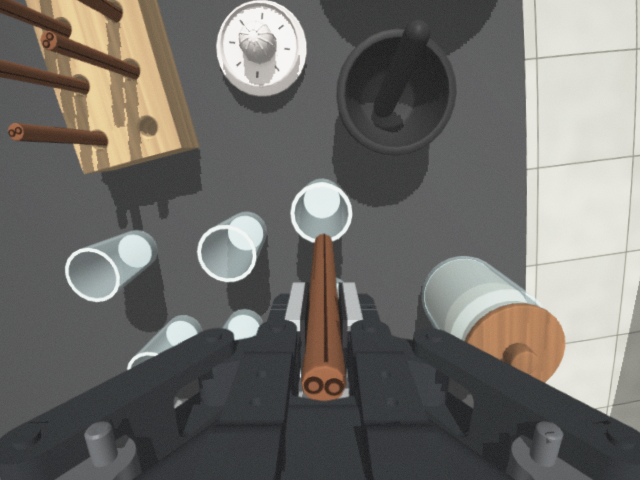

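The stick is held straight with its foot at about (322,237), and the far glass's mouth is centred at about (321,211).

```bash
python3 - <<'E'
from h import *
C=manip.get_calibration("wrist")
print(ray(C,322,239,.197),ray(C,323,383,.367)); 
for p in [(321,211),(228,252),(93,274)]: print(ray(C,*p,.105))
for p in [(322,202),(246,233),(135,251)]: print(ray(C,*p,.014))
E
```

```text
[0.67891964 0.09704249 0.197     ] [0.67965702 0.0962626  0.367     ]
[0.67832759 0.10228438 0.105     ]
[0.57641007 0.07265043 0.105     ]
[0.42340847 0.06800551 0.105     ]
[0.67838833 0.09743755 0.014     ]
[0.57586303 0.07095504 0.014     ]
[0.42362671 0.06704982 0.014     ]
```

Emit:
{"op": "play_rows", "data": {"increments": [{"offset": [1,0,40],"twist": 0,"grip": 0.05},{"offset": [1,0,80],"twist": 0,"grip": 0.05},{"offset": [1,0,120],"twist": 0,"grip": 0.05},{"offset": [1,0,155],"twist": 0,"grip": 0.05},{"offset": [1,0,170],"twist": 0,"grip": 0.05}]}}

```text
time: 19.23
tool_pos: [0.6788, 0.0994, 0.313]
tool_rot: [-0.003, 0.753, 0.658, -0.004]
contact_force: [-1.2, -0.3, -1.1]
gripper_width: 0.141
```

Emit:
{"op": "play_rows", "data": {"increments": [{"offset": [0,0,8],"twist": 0,"grip": 0.05},{"offset": [0,0,12],"twist": 0,"grip": 0.05},{"offset": [0,0,12],"twist": 0,"grip": 0.05}]}}

```text
time: 19.48
tool_pos: [0.6814, 0.0993, 0.3092]
tool_rot: [0.001, 0.753, 0.657, 0.001]
contact_force: [-0.4, 0.1, 1.2]
gripper_width: 0.146
```

Emit:
{"op": "play_rows", "data": {"increments": [{"offset": [0,0,1],"twist": 0,"grip": 0.2},{"offset": [0,0,1],"twist": 0,"grip": 0.3},{"offset": [0,0,1],"twist": 0,"grip": 0.45},{"offset": [0,0,1],"twist": 0,"grip": 0.5},{"offset": [0,0,-20],"twist": 0,"grip": 0.5}]}}

```text
time: 19.9
tool_pos: [0.6796, 0.0991, 0.3235]
tool_rot: [-0.002, 0.754, 0.657, -0.003]
contact_force: [-0.6, 0.4, -0.8]
gripper_width: 0.498
```

Emit:
{"op": "play_rows", "data": {"increments": [{"offset": [0,0,-40],"twist": 0,"grip": 0.5},{"offset": [0,0,-80],"twist": 0,"grip": 0.5},{"offset": [0,0,-120],"twist": 0,"grip": 0.5},{"offset": [0,0,-155],"twist": 0,"grip": 0.5},{"offset": [0,0,-155],"twist": 0,"grip": 0.5}]}}

```text
time: 20.32
tool_pos: [0.6811, 0.0993, 0.4951]
tool_rot: [0.006, 0.753, 0.657, 0.007]
contact_force: [1.0, 0.1, 1.8]
gripper_width: 0.499
```

```bash
python3 - <<'E'
from h import *
look("8",["stick1","glass1","saucer","squeezer"])
w=cv2.imread("pics/wrist8.png"); s=cv2.imread("pics/scene8.png")
cv2.imwrite("pics/m8.png",cv2.resize(np.hstack([w,s]),(800,300)))
E
```

```text
TCP [0.6811 0.0993 0.4951] z [ 0.017  0.001 -1.   ] w 0.499 t 20.3
wrist stick1 [(0.72, [0.685, 0.093, 0.011])]
wrist glass1 [(0.9, [0.459, -0.066, -0.001]), (0.74, [0.422, 0.068, -0.0]), (0.72, [0.675, -0.034, -0.004]), (0.65, [0.577, 0.066, 0.001]), (0.56, [0.68, 0.098, -0.0])]
wrist saucer []
wrist squeezer [(0.85, [0.632, 0.281, 0.008])]
top stick1 [(0.66, [0.437, 0.266, 0.013]), (0.64, [0.441, 0.21, 0.006]), (0.64, [0.497, 0.27, 0.01]), (0.58, [0.433, 0.325, 0.008]), (0.53, [0.425, 0.387, 0.009]), (0.44, [0.489, 0.335, 0.01])]
top glass1 [(0.88, [0.548, -0.068, -0.002]), (0.74, [0.67, -0.034, -0.0]), (0.7, [0.578, 0.071, 0.003]), (0.62, [0.455, -0.068, -0.005]), (0.58, [0.425, 0.389, 0.008]), (0.42, [0.421, 0.065, 0.004]), (0.27, [0.77, 0.205, -0.002])]
top saucer [(0.58, [0.635, 0.28, 0.0]), (0.38, [0.669, -0.032, -0.002])]
top squeezer [(0.98, [0.633, 0.282, 0.006])]
scene stick1 []
scene glass1 [(0.92, [0.545, -0.065, 0.0]), (0.92, [0.459, -0.065, 0.001]), (0.82, [0.577, 0.067, 0.002]), (0.74, [0.675, -0.036, -0.004]), (0.64, [0.678, 0.099, 0.001]), (0.63, [0.427, 0.065, 0.002])]
scene saucer [(0.57, [0.631, 0.285, 0.002])]
scene squeezer [(0.59, [0.638, 0.284, 0.008])]
```

View pics/m8.png

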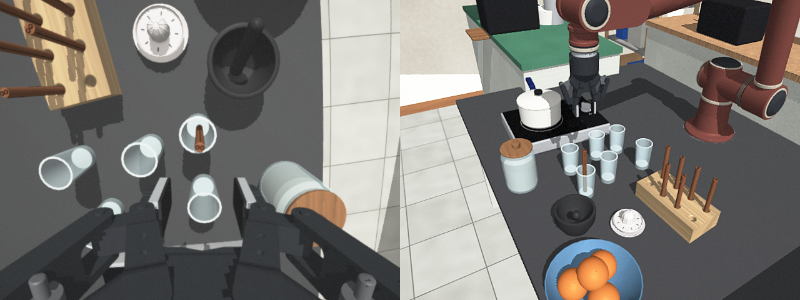

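The first stick stands in the far glass (wrist crop at (198,133)). Next: the stick at (0.447,0.207) into the glass at (0.674,-0.034).

Emit:
{"op": "play_rows", "data": {"increments": [{"offset": [11,-35,0],"twist": 0,"grip": 0.5},{"offset": [22,-70,0],"twist": 0,"grip": 0.5},{"offset": [33,-105,0],"twist": 0,"grip": 0.5},{"offset": [44,-140,0],"twist": 0,"grip": 0.5},{"offset": [55,-175,0],"twist": 0,"grip": 0.5}]}}

```text
time: 21.48
tool_pos: [0.5133, 0.1779, 0.4827]
tool_rot: [-0.0, 0.754, 0.657, 0.0]
contact_force: [0.9, 0.3, 0.9]
gripper_width: 0.498
```

Emit:
{"op": "play_rows", "data": {"increments": [{"offset": [11,-35,0],"twist": 0,"grip": 0.5},{"offset": [21,-70,0],"twist": 0,"grip": 0.5},{"offset": [21,-70,0],"twist": 0,"grip": 0.5},{"offset": [21,-70,35],"twist": 0,"grip": 0.5},{"offset": [21,-70,70],"twist": 0,"grip": 0.5}]}}

```text
time: 21.9
tool_pos: [0.4485, 0.2082, 0.4156]
tool_rot: [0.002, 0.753, 0.658, 0.004]
contact_force: [0.4, -0.1, -1.2]
gripper_width: 0.505
```

Emit:
{"op": "play_rows", "data": {"increments": [{"offset": [0,0,40],"twist": 0,"grip": 0.5},{"offset": [0,0,80],"twist": 0,"grip": 0.5},{"offset": [0,0,113],"twist": 0,"grip": 0.5},{"offset": [0,0,113],"twist": 0,"grip": 0.5},{"offset": [0,0,113],"twist": 0,"grip": 0.05}]}}

```text
time: 22.32
tool_pos: [0.448, 0.2075, 0.2983]
tool_rot: [-0.001, 0.754, 0.657, -0.002]
contact_force: [-0.3, 0.5, 0.4]
gripper_width: 0.376
```

Emit:
{"op": "play_rows", "data": {"increments": [{"offset": [0,0,0],"twist": 0,"grip": 0.05},{"offset": [0,0,0],"twist": 0,"grip": 0.05},{"offset": [0,0,0],"twist": 0,"grip": 0.05},{"offset": [0,0,0],"twist": 0,"grip": 0.05},{"offset": [0,0,-40],"twist": 0,"grip": 0.05}]}}

```text
time: 22.73
tool_pos: [0.4465, 0.2071, 0.3339]
tool_rot: [-0.002, 0.754, 0.657, -0.005]
contact_force: [0.7, 0.6, -1.2]
gripper_width: 0.151
```

Emit:
{"op": "play_rows", "data": {"increments": [{"offset": [0,0,-40],"twist": 0,"grip": 0.05},{"offset": [0,0,-80],"twist": 0,"grip": 0.05},{"offset": [0,0,-120],"twist": 0,"grip": 0.05},{"offset": [0,0,-150],"twist": 0,"grip": 0.05},{"offset": [-23,29,-150],"twist": 0,"grip": 0.05}]}}

```text
time: 23.15
tool_pos: [0.4726, 0.1836, 0.5014]
tool_rot: [0.003, 0.751, 0.66, 0.009]
contact_force: [2.3, 0.4, 0.9]
gripper_width: 0.145
```

Emit:
{"op": "play_rows", "data": {"increments": [{"offset": [-23,29,0],"twist": 0,"grip": 0.05},{"offset": [-46,57,0],"twist": 0,"grip": 0.05},{"offset": [-69,86,0],"twist": 0,"grip": 0.05},{"offset": [-92,114,0],"twist": 0,"grip": 0.05},{"offset": [-115,143,0],"twist": 0,"grip": 0.05}]}}

```text
time: 23.57
tool_pos: [0.6011, 0.0462, 0.4915]
tool_rot: [0.001, 0.754, 0.657, 0.002]
contact_force: [0.9, 1.4, 0.8]
gripper_width: 0.144
```

Emit:
{"op": "play_rows", "data": {"increments": [{"offset": [-23,29,0],"twist": 0,"grip": 0.05},{"offset": [-46,58,0],"twist": 0,"grip": 0.05},{"offset": [-69,86,0],"twist": 0,"grip": 0.05},{"offset": [-69,86,0],"twist": 0,"grip": 0.05},{"offset": [-69,86,0],"twist": 0,"grip": 0.05}]}}

```text
time: 23.98
tool_pos: [0.6769, -0.034, 0.4899]
tool_rot: [0.0, 0.754, 0.657, 0.0]
contact_force: [-0.1, 0.7, 0.6]
gripper_width: 0.149
```

```bash
python3 - <<'E'
from h import *
look("9",["stick1","glass1"])
E
```

```text
TCP [ 0.6769 -0.034   0.4899] z [ 0.001 -0.    -1.   ] w 0.149 t 24.0
wrist stick1 [(0.95, [0.683, 0.093, 0.012]), (0.65, [0.675, -0.033, 0.2]), (0.35, [0.678, 0.1, 0.002])]
wrist glass1 [(0.79, [0.546, -0.07, -0.001]), (0.68, [0.678, 0.096, -0.0]), (0.68, [0.458, -0.066, 0.003]), (0.63, [0.423, 0.061, -0.003]), (0.57, [0.578, 0.063, -0.001])]
top stick1 [(0.71, [0.453, -0.326, 0.086]), (0.69, [0.431, 0.322, 0.01]), (0.66, [0.424, 0.387, 0.01]), (0.57, [0.492, 0.273, 0.01]), (0.56, [0.436, 0.266, 0.012]), (0.5, [0.492, 0.332, 0.008]), (0.43, [0.678, 0.094, 0.012])]
top glass1 [(0.8, [0.68, 0.095, -0.002]), (0.75, [0.578, 0.068, 0.002]), (0.6, [0.544, -0.067, -0.001]), (0.56, [0.454, -0.064, -0.002]), (0.53, [0.424, 0.064, 0.004])]
scene stick1 [(0.84, [0.677, -0.036, 0.2])]
scene glass1 [(0.93, [0.577, 0.071, 0.004]), (0.87, [0.549, -0.065, 0.002]), (0.83, [0.679, 0.096, -0.0]), (0.71, [0.674, -0.034, 0.001]), (0.64, [0.424, 0.065, 0.002]), (0.64, [0.455, -0.066, -0.0])]
```

View pics/wrist9.png

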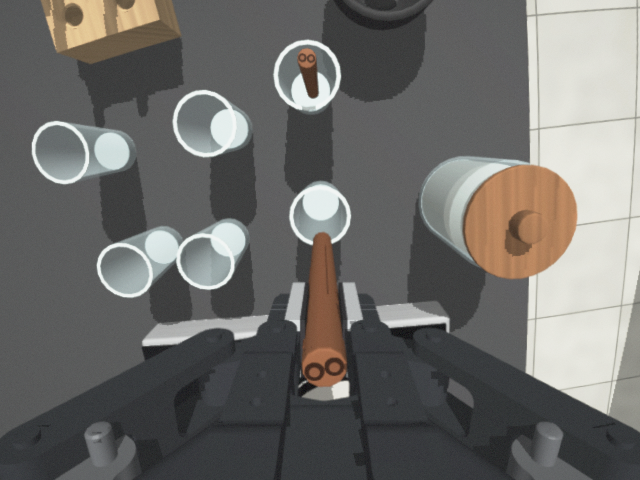

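The stick's foot (322,236) lines up with the glass mouth (320,213), just as for the first. I'll lower, release and fetch the next one.

Emit:
{"op": "play_rows", "data": {"increments": [{"offset": [0,0,40],"twist": 0,"grip": 0.05},{"offset": [0,0,80],"twist": 0,"grip": 0.05},{"offset": [0,0,120],"twist": 0,"grip": 0.05},{"offset": [0,0,155],"twist": 0,"grip": 0.05},{"offset": [0,0,170],"twist": 0,"grip": 0.05}]}}

```text
time: 24.85
tool_pos: [0.674, -0.0318, 0.313]
tool_rot: [-0.004, 0.753, 0.658, -0.003]
contact_force: [-0.5, 0.6, -1.1]
gripper_width: 0.148
```

Emit:
{"op": "play_rows", "data": {"increments": [{"offset": [0,0,8],"twist": 0,"grip": 0.05},{"offset": [0,0,12],"twist": 0,"grip": 0.05},{"offset": [0,0,12],"twist": 0,"grip": 0.05}]}}

```text
time: 25.1
tool_pos: [0.6765, -0.0323, 0.3092]
tool_rot: [0.001, 0.753, 0.657, 0.001]
contact_force: [-0.9, -0.5, -0.1]
gripper_width: 0.147
```

Emit:
{"op": "play_rows", "data": {"increments": [{"offset": [0,0,1],"twist": 0,"grip": 0.2},{"offset": [0,0,1],"twist": 0,"grip": 0.3},{"offset": [0,0,1],"twist": 0,"grip": 0.45},{"offset": [0,0,1],"twist": 0,"grip": 0.5},{"offset": [0,0,-20],"twist": 0,"grip": 0.5}]}}

```text
time: 25.52
tool_pos: [0.6747, -0.0322, 0.3235]
tool_rot: [-0.003, 0.754, 0.657, -0.002]
contact_force: [-0.8, 0.1, -1.3]
gripper_width: 0.498
```

Emit:
{"op": "play_rows", "data": {"increments": [{"offset": [0,0,-40],"twist": 0,"grip": 0.5},{"offset": [0,0,-80],"twist": 0,"grip": 0.5},{"offset": [0,0,-120],"twist": 0,"grip": 0.5},{"offset": [0,0,-155],"twist": 0,"grip": 0.5},{"offset": [31,-24,-155],"twist": 0,"grip": 0.5}]}}

```text
time: 25.93
tool_pos: [0.6582, -0.0021, 0.4941]
tool_rot: [0.008, 0.755, 0.655, 0.005]
contact_force: [0.5, 0.2, 2.3]
gripper_width: 0.499
```

Emit:
{"op": "play_rows", "data": {"increments": [{"offset": [31,-24,0],"twist": 0,"grip": 0.5},{"offset": [62,-48,0],"twist": 0,"grip": 0.5},{"offset": [93,-72,0],"twist": 0,"grip": 0.5},{"offset": [124,-96,0],"twist": 0,"grip": 0.5},{"offset": [155,-120,0],"twist": 0,"grip": 0.5}]}}

```text
time: 26.35
tool_pos: [0.5572, 0.1727, 0.4835]
tool_rot: [0.0, 0.754, 0.657, 0.001]
contact_force: [0.4, 0.9, 1.3]
gripper_width: 0.501
```

Emit:
{"op": "play_rows", "data": {"increments": [{"offset": [31,-23,0],"twist": 0,"grip": 0.5},{"offset": [62,-46,0],"twist": 0,"grip": 0.5},{"offset": [92,-69,0],"twist": 0,"grip": 0.5},{"offset": [92,-69,0],"twist": 0,"grip": 0.5},{"offset": [92,-69,30],"twist": 0,"grip": 0.5}]}}

```text
time: 26.77
tool_pos: [0.5023, 0.2741, 0.4606]
tool_rot: [0.002, 0.752, 0.659, 0.007]
contact_force: [0.5, 1.0, 0.9]
gripper_width: 0.499
```

```bash
python3 - <<'E'
from h import *
look("10",["stick1","glass1"])
C=manip.get_calibration("wrist")
for P in [(.5013,.2714,.18)]: print(proj(C,P))
E
```

```text
TCP [0.5023 0.2741 0.4606] z [ 0.013  0.005 -1.   ] w 0.499 t 26.8
wrist stick1 [(0.94, [0.496, 0.33, 0.013]), (0.91, [0.495, 0.276, 0.009]), (0.74, [0.426, 0.383, 0.008]), (0.66, [0.435, 0.326, 0.011]), (0.64, [0.44, 0.267, 0.013])]
wrist glass1 [(0.95, [0.678, 0.094, 0.0]), (0.88, [0.421, 0.062, -0.004]), (0.77, [0.672, -0.034, -0.004]), (0.65, [0.632, 0.277, 0.005])]
top stick1 [(0.54, [0.676, -0.032, 0.007]), (0.46, [0.679, 0.096, 0.014]), (0.4, [0.494, 0.273, 0.009]), (0.3, [0.454, -0.064, 0.001])]
top glass1 [(0.91, [0.454, -0.066, -0.003]), (0.84, [0.421, 0.064, -0.0]), (0.67, [0.544, -0.069, -0.003]), (0.6, [0.681, 0.093, -0.0]), (0.57, [0.67, -0.033, 0.002]), (0.52, [0.636, 0.279, 0.003])]
scene stick1 []
scene glass1 [(0.92, [0.545, -0.066, -0.001]), (0.9, [0.674, 0.098, -0.0]), (0.85, [0.422, 0.067, 0.004]), (0.83, [0.577, 0.068, 0.005]), (0.63, [0.456, -0.067, -0.002]), (0.59, [0.676, -0.036, -0.002])]
[320.36327866 243.99484389]
```

View pics/wrist10.png

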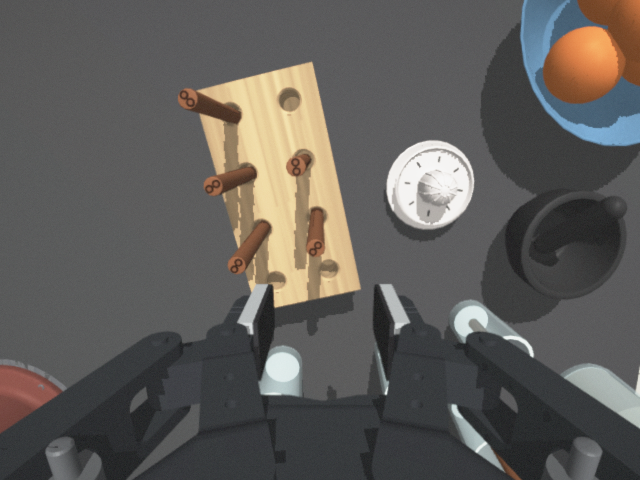

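Five sticks are left in the block, and the next one's top (316,247) matches the projected (320,244). I'll pick it and carry it to the glass at (0.545,-0.069).

Emit:
{"op": "play_rows", "data": {"increments": [{"offset": [0,0,40],"twist": 0,"grip": 0.5},{"offset": [0,0,80],"twist": 0,"grip": 0.5},{"offset": [0,0,120],"twist": 0,"grip": 0.5},{"offset": [0,0,153],"twist": 0,"grip": 0.5},{"offset": [0,0,153],"twist": 0,"grip": 0.5}]}}

```text
time: 27.63
tool_pos: [0.5001, 0.2706, 0.2917]
tool_rot: [-0.002, 0.754, 0.657, -0.007]
contact_force: [-1.3, -0.6, -1.6]
gripper_width: 0.498
```

Emit:
{"op": "play_rows", "data": {"increments": [{"offset": [0,0,0],"twist": 0,"grip": 0.05},{"offset": [0,0,0],"twist": 0,"grip": 0.05},{"offset": [0,0,0],"twist": 0,"grip": 0.05},{"offset": [0,0,0],"twist": 0,"grip": 0.05},{"offset": [0,0,0],"twist": 0,"grip": 0.05}]}}

```text
time: 28.05
tool_pos: [0.5033, 0.2724, 0.303]
tool_rot: [0.0, 0.753, 0.657, 0.002]
contact_force: [-2.8, -0.1, 6.9]
gripper_width: 0.147
```

Emit:
{"op": "play_rows", "data": {"increments": [{"offset": [0,0,-40],"twist": 0,"grip": 0.05},{"offset": [0,0,-80],"twist": 0,"grip": 0.05},{"offset": [0,0,-120],"twist": 0,"grip": 0.05},{"offset": [0,0,-160],"twist": 0,"grip": 0.05},{"offset": [0,0,-190],"twist": 0,"grip": 0.05}]}}

```text
time: 28.47
tool_pos: [0.5025, 0.2719, 0.4958]
tool_rot: [0.002, 0.754, 0.657, 0.004]
contact_force: [0.2, -0.2, 0.4]
gripper_width: 0.148
```

Emit:
{"op": "play_rows", "data": {"increments": [{"offset": [-37,10,0],"twist": 0,"grip": 0.05},{"offset": [-74,20,0],"twist": 0,"grip": 0.05},{"offset": [-111,30,0],"twist": 0,"grip": 0.05},{"offset": [-148,40,0],"twist": 0,"grip": 0.05},{"offset": [-185,50,0],"twist": 0,"grip": 0.05}]}}

```text
time: 28.88
tool_pos: [0.5269, 0.0803, 0.4916]
tool_rot: [0.002, 0.753, 0.658, 0.002]
contact_force: [0.8, 0.1, 0.0]
gripper_width: 0.145
```

Emit:
{"op": "play_rows", "data": {"increments": [{"offset": [-37,10,0],"twist": 0,"grip": 0.05},{"offset": [-74,20,0],"twist": 0,"grip": 0.05},{"offset": [-111,30,0],"twist": 0,"grip": 0.05},{"offset": [-145,40,0],"twist": 0,"grip": 0.05},{"offset": [-145,40,0],"twist": 0,"grip": 0.05}]}}

```text
time: 29.3
tool_pos: [0.5473, -0.0722, 0.491]
tool_rot: [0.002, 0.756, 0.655, -0.0]
contact_force: [-0.4, 0.8, -0.0]
gripper_width: 0.147
```

Emit:
{"op": "play_rows", "data": {"increments": [{"offset": [0,0,0],"twist": 0,"grip": 0.05}]}}

```text
time: 29.38
tool_pos: [0.5471, -0.0688, 0.4909]
tool_rot: [0.001, 0.755, 0.656, 0.001]
contact_force: [-0.6, 0.3, -0.1]
gripper_width: 0.145
```

```bash
python3 - <<'E'
from h import *
look("11",["stick1","glass1"])
E
```

```text
TCP [ 0.5471 -0.0688  0.4909] z [ 0.002 -0.001 -1.   ] w 0.145 t 29.4
wrist stick1 [(0.73, [0.68, -0.035, 0.014]), (0.72, [0.543, -0.068, 0.2]), (0.68, [0.685, 0.093, 0.009])]
wrist glass1 [(0.97, [0.543, -0.071, 0.002]), (0.92, [0.678, 0.094, -0.002]), (0.67, [0.426, 0.064, 0.001]), (0.66, [0.577, 0.067, 0.002]), (0.6, [0.673, -0.034, -0.005]), (0.6, [0.456, -0.065, -0.0])]
top stick1 [(0.68, [0.422, 0.385, 0.009]), (0.61, [0.43, 0.327, 0.009]), (0.55, [0.438, 0.267, 0.013]), (0.43, [0.492, 0.331, 0.012])]
top glass1 [(0.9, [0.682, 0.096, -0.004]), (0.85, [0.546, -0.069, -0.003]), (0.69, [0.579, 0.072, 0.002]), (0.68, [0.423, 0.066, 0.006]), (0.63, [0.671, -0.035, -0.002])]
scene stick1 [(0.74, [0.546, -0.07, 0.197]), (0.37, [0.546, -0.067, 0.0])]
scene glass1 [(0.98, [0.676, 0.095, -0.002]), (0.97, [0.674, -0.038, 0.0]), (0.9, [0.423, 0.066, 0.003]), (0.89, [0.575, 0.066, 0.003]), (0.89, [0.453, -0.064, -0.001]), (0.87, [0.544, -0.067, 0.001])]
```

Foot and glass agree to about 2 mm. I'll lower, release, fetch the next stick and carry it to the glass at (0.4555,-0.065).

Emit:
{"op": "play_rows", "data": {"increments": [{"offset": [0,0,40],"twist": 0,"grip": 0.05},{"offset": [0,0,80],"twist": 0,"grip": 0.05},{"offset": [0,0,120],"twist": 0,"grip": 0.05},{"offset": [0,0,155],"twist": 0,"grip": 0.05},{"offset": [0,0,170],"twist": 0,"grip": 0.05}]}}

```text
time: 30.25
tool_pos: [0.5451, -0.0663, 0.3134]
tool_rot: [-0.004, 0.753, 0.658, -0.003]
contact_force: [-0.2, 0.1, -1.0]
gripper_width: 0.143
```

Emit:
{"op": "play_rows", "data": {"increments": [{"offset": [0,0,8],"twist": 0,"grip": 0.05},{"offset": [0,0,12],"twist": 0,"grip": 0.05},{"offset": [0,0,12],"twist": 0,"grip": 0.05}]}}

```text
time: 30.5
tool_pos: [0.5473, -0.067, 0.3079]
tool_rot: [0.0, 0.753, 0.658, 0.0]
contact_force: [0.7, 0.1, -0.6]
gripper_width: 0.144
```

Emit:
{"op": "play_rows", "data": {"increments": [{"offset": [0,0,1],"twist": 0,"grip": 0.2},{"offset": [0,0,1],"twist": 0,"grip": 0.3},{"offset": [0,0,1],"twist": 0,"grip": 0.45},{"offset": [0,0,1],"twist": 0,"grip": 0.5},{"offset": [0,0,-20],"twist": 0,"grip": 0.5}]}}

```text
time: 30.92
tool_pos: [0.5458, -0.0669, 0.3241]
tool_rot: [-0.003, 0.754, 0.657, -0.002]
contact_force: [-0.5, -0.3, -1.2]
gripper_width: 0.503
```

Emit:
{"op": "play_rows", "data": {"increments": [{"offset": [0,0,-40],"twist": 0,"grip": 0.5},{"offset": [0,0,-80],"twist": 0,"grip": 0.5},{"offset": [0,0,-120],"twist": 0,"grip": 0.5},{"offset": [0,0,-155],"twist": 0,"grip": 0.5},{"offset": [35,-17,-155],"twist": 0,"grip": 0.5}]}}

```text
time: 31.33
tool_pos: [0.5363, -0.0334, 0.4932]
tool_rot: [0.007, 0.756, 0.655, 0.004]
contact_force: [1.1, 0.5, 1.5]
gripper_width: 0.505
```

Emit:
{"op": "play_rows", "data": {"increments": [{"offset": [35,-16,0],"twist": 0,"grip": 0.5},{"offset": [70,-33,0],"twist": 0,"grip": 0.5},{"offset": [105,-50,0],"twist": 0,"grip": 0.5},{"offset": [140,-66,0],"twist": 0,"grip": 0.5},{"offset": [175,-82,0],"twist": 0,"grip": 0.5}]}}

```text
time: 31.75
tool_pos: [0.4764, 0.1558, 0.4836]
tool_rot: [0.0, 0.754, 0.657, 0.001]
contact_force: [0.6, -0.3, 0.0]
gripper_width: 0.496
```

Emit:
{"op": "play_rows", "data": {"increments": [{"offset": [36,-17,0],"twist": 0,"grip": 0.5},{"offset": [72,-34,0],"twist": 0,"grip": 0.5},{"offset": [107,-50,0],"twist": 0,"grip": 0.5},{"offset": [107,-50,0],"twist": 0,"grip": 0.5},{"offset": [107,-50,30],"twist": 0,"grip": 0.5}]}}

```text
time: 32.17
tool_pos: [0.4423, 0.2695, 0.46]
tool_rot: [0.002, 0.752, 0.659, 0.006]
contact_force: [0.7, 0.1, 0.7]
gripper_width: 0.502
```

Emit:
{"op": "play_rows", "data": {"increments": [{"offset": [0,0,40],"twist": 0,"grip": 0.5},{"offset": [0,0,80],"twist": 0,"grip": 0.5},{"offset": [0,0,120],"twist": 0,"grip": 0.5},{"offset": [0,0,153],"twist": 0,"grip": 0.5},{"offset": [0,0,153],"twist": 0,"grip": 0.5}]}}

```text
time: 32.58
tool_pos: [0.4398, 0.2657, 0.2922]
tool_rot: [-0.002, 0.754, 0.657, -0.006]
contact_force: [-1.1, -0.6, -0.7]
gripper_width: 0.498
```

Emit:
{"op": "play_rows", "data": {"increments": [{"offset": [0,0,0],"twist": 0,"grip": 0.05},{"offset": [0,0,0],"twist": 0,"grip": 0.05},{"offset": [0,0,0],"twist": 0,"grip": 0.05},{"offset": [0,0,0],"twist": 0,"grip": 0.05},{"offset": [0,0,0],"twist": 0,"grip": 0.05}]}}

```text
time: 33.0
tool_pos: [0.4432, 0.2676, 0.3027]
tool_rot: [0.0, 0.754, 0.657, 0.002]
contact_force: [-1.6, 0.5, 5.2]
gripper_width: 0.142
```

Emit:
{"op": "play_rows", "data": {"increments": [{"offset": [0,0,-40],"twist": 0,"grip": 0.05},{"offset": [0,0,-80],"twist": 0,"grip": 0.05},{"offset": [0,0,-120],"twist": 0,"grip": 0.05},{"offset": [0,0,-160],"twist": 0,"grip": 0.05},{"offset": [0,0,-190],"twist": 0,"grip": 0.05}]}}

```text
time: 33.42
tool_pos: [0.4422, 0.2669, 0.4952]
tool_rot: [0.001, 0.754, 0.657, 0.003]
contact_force: [0.6, 0.1, -0.2]
gripper_width: 0.139
```

Emit:
{"op": "play_rows", "data": {"increments": [{"offset": [-36,7,0],"twist": 0,"grip": 0.05},{"offset": [-72,14,0],"twist": 0,"grip": 0.05},{"offset": [-109,20,0],"twist": 0,"grip": 0.05},{"offset": [-145,27,0],"twist": 0,"grip": 0.05},{"offset": [-181,33,0],"twist": 0,"grip": 0.05}]}}

```text
time: 33.83
tool_pos: [0.4501, 0.0817, 0.4911]
tool_rot: [0.001, 0.753, 0.658, 0.001]
contact_force: [0.4, -0.2, 0.0]
gripper_width: 0.138
```

Emit:
{"op": "play_rows", "data": {"increments": [{"offset": [-36,7,0],"twist": 0,"grip": 0.05},{"offset": [-72,13,0],"twist": 0,"grip": 0.05},{"offset": [-109,20,0],"twist": 0,"grip": 0.05},{"offset": [-145,27,0],"twist": 0,"grip": 0.05},{"offset": [-145,27,0],"twist": 0,"grip": 0.05}]}}

```text
time: 34.25
tool_pos: [0.4574, -0.0688, 0.4906]
tool_rot: [0.002, 0.756, 0.655, -0.001]
contact_force: [0.4, 0.1, 0.1]
gripper_width: 0.14
```

Emit:
{"op": "play_rows", "data": {"increments": [{"offset": [0,0,0],"twist": 0,"grip": 0.05}]}}

```text
time: 34.33
tool_pos: [0.4575, -0.0656, 0.4905]
tool_rot: [0.001, 0.755, 0.656, 0.0]
contact_force: [0.0, 0.5, -0.3]
gripper_width: 0.143
```

```bash
python3 - <<'E'
from h import *
look("12",["stick1","glass1"])
E
```

```text
TCP [ 0.4575 -0.0656  0.4905] z [ 0.001 -0.    -1.   ] w 0.143 t 34.3
wrist stick1 [(0.86, [0.676, -0.035, 0.014]), (0.63, [0.546, -0.067, 0.011])]
wrist glass1 [(0.94, [0.421, 0.063, -0.0]), (0.88, [0.541, -0.072, 0.001]), (0.73, [0.58, 0.067, 0.002]), (0.72, [0.457, -0.066, 0.001]), (0.59, [0.673, -0.03, -0.003])]
top stick1 [(0.61, [0.43, 0.326, 0.008]), (0.58, [0.425, 0.39, 0.01]), (0.56, [0.607, -0.336, -0.001]), (0.54, [0.676, -0.031, 0.008]), (0.54, [0.679, 0.094, 0.013]), (0.51, [0.491, 0.333, 0.01])]
top glass1 [(0.84, [0.679, 0.092, -0.003]), (0.77, [0.419, 0.066, 0.003]), (0.71, [0.67, -0.037, -0.0]), (0.58, [0.578, 0.07, 0.003]), (0.54, [0.457, -0.063, -0.0]), (0.45, [0.544, -0.068, -0.004])]
scene stick1 [(0.76, [0.455, -0.065, 0.198])]
scene glass1 [(0.91, [0.454, -0.067, -0.002]), (0.88, [0.677, -0.034, -0.001]), (0.8, [0.679, 0.097, -0.002]), (0.7, [0.577, 0.07, -0.001]), (0.66, [0.424, 0.069, 0.003]), (0.6, [0.547, -0.068, 0.002])]
```

Emit:
{"op": "play_rows", "data": {"increments": [{"offset": [0,0,40],"twist": 0,"grip": 0.05},{"offset": [0,0,80],"twist": 0,"grip": 0.05},{"offset": [0,0,120],"twist": 0,"grip": 0.05},{"offset": [0,0,155],"twist": 0,"grip": 0.05},{"offset": [0,0,170],"twist": 0,"grip": 0.05}]}}

```text
time: 35.2
tool_pos: [0.4558, -0.063, 0.3138]
tool_rot: [-0.004, 0.753, 0.658, -0.002]
contact_force: [-0.3, 0.3, -0.4]
gripper_width: 0.143
```

Emit:
{"op": "play_rows", "data": {"increments": [{"offset": [0,0,8],"twist": 0,"grip": 0.05},{"offset": [0,0,12],"twist": 0,"grip": 0.05},{"offset": [0,0,12],"twist": 0,"grip": 0.05}]}}

```text
time: 35.45
tool_pos: [0.4579, -0.0639, 0.3079]
tool_rot: [0.0, 0.753, 0.658, 0.0]
contact_force: [-0.0, 0.2, -0.5]
gripper_width: 0.14
```

Emit:
{"op": "play_rows", "data": {"increments": [{"offset": [0,0,1],"twist": 0,"grip": 0.2},{"offset": [0,0,1],"twist": 0,"grip": 0.3},{"offset": [0,0,1],"twist": 0,"grip": 0.45},{"offset": [0,0,1],"twist": 0,"grip": 0.5},{"offset": [0,0,-20],"twist": 0,"grip": 0.5}]}}

```text
time: 35.87
tool_pos: [0.4564, -0.0637, 0.3244]
tool_rot: [-0.003, 0.754, 0.657, -0.002]
contact_force: [-0.3, -0.6, -0.1]
gripper_width: 0.502
```

Emit:
{"op": "play_rows", "data": {"increments": [{"offset": [0,0,-40],"twist": 0,"grip": 0.5},{"offset": [0,0,-80],"twist": 0,"grip": 0.5},{"offset": [0,0,-120],"twist": 0,"grip": 0.5},{"offset": [0,0,-155],"twist": 0,"grip": 0.5},{"offset": [39,-1,-155],"twist": 0,"grip": 0.5}]}}

```text
time: 36.28
tool_pos: [0.4624, -0.0287, 0.493]
tool_rot: [0.007, 0.756, 0.654, 0.004]
contact_force: [0.7, 1.6, 1.0]
gripper_width: 0.497
```

Emit:
{"op": "play_rows", "data": {"increments": [{"offset": [40,-2,0],"twist": 0,"grip": 0.5},{"offset": [80,-3,0],"twist": 0,"grip": 0.5},{"offset": [120,-5,0],"twist": 0,"grip": 0.5},{"offset": [160,-6,0],"twist": 0,"grip": 0.5},{"offset": [200,-8,0],"twist": 0,"grip": 0.5}]}}

```text
time: 36.7
tool_pos: [0.4808, 0.1759, 0.4836]
tool_rot: [0.0, 0.754, 0.657, 0.001]
contact_force: [0.2, 0.3, 0.3]
gripper_width: 0.5
```

Emit:
{"op": "play_rows", "data": {"increments": [{"offset": [40,-2,0],"twist": 0,"grip": 0.5},{"offset": [80,-3,0],"twist": 0,"grip": 0.5},{"offset": [120,-5,0],"twist": 0,"grip": 0.5},{"offset": [158,-6,0],"twist": 0,"grip": 0.5},{"offset": [158,-6,0],"twist": 0,"grip": 0.5}]}}

```text
time: 37.12
tool_pos: [0.4962, 0.3363, 0.4822]
tool_rot: [-0.001, 0.752, 0.66, 0.0]
contact_force: [-0.5, -1.3, -0.4]
gripper_width: 0.5
```

Emit:
{"op": "play_rows", "data": {"increments": [{"offset": [0,0,40],"twist": 0,"grip": 0.5},{"offset": [0,0,80],"twist": 0,"grip": 0.5},{"offset": [0,0,120],"twist": 0,"grip": 0.5},{"offset": [0,0,155],"twist": 0,"grip": 0.5},{"offset": [0,0,183],"twist": 0,"grip": 0.5}]}}

```text
time: 37.53
tool_pos: [0.4959, 0.3308, 0.2967]
tool_rot: [-0.0, 0.754, 0.657, -0.001]
contact_force: [-0.1, 0.1, -0.8]
gripper_width: 0.502
```

Emit:
{"op": "play_rows", "data": {"increments": [{"offset": [0,0,0],"twist": 0,"grip": 0.5},{"offset": [0,0,0],"twist": 0,"grip": 0.05},{"offset": [0,0,0],"twist": 0,"grip": 0.05},{"offset": [0,0,0],"twist": 0,"grip": 0.05},{"offset": [0,0,0],"twist": 0,"grip": 0.05}]}}

```text
time: 37.95
tool_pos: [0.4973, 0.3317, 0.3028]
tool_rot: [0.0, 0.754, 0.657, 0.002]
contact_force: [-1.4, -0.3, 2.3]
gripper_width: 0.147
```

Emit:
{"op": "play_rows", "data": {"increments": [{"offset": [0,0,-40],"twist": 0,"grip": 0.05},{"offset": [0,0,-80],"twist": 0,"grip": 0.05},{"offset": [0,0,-120],"twist": 0,"grip": 0.05},{"offset": [0,0,-160],"twist": 0,"grip": 0.05},{"offset": [0,0,-190],"twist": 0,"grip": 0.05}]}}

```text
time: 38.37
tool_pos: [0.4963, 0.3312, 0.4964]
tool_rot: [0.001, 0.753, 0.657, 0.004]
contact_force: [0.2, -0.1, 0.2]
gripper_width: 0.143
```

Emit:
{"op": "play_rows", "data": {"increments": [{"offset": [-35,16,0],"twist": 0,"grip": 0.05},{"offset": [-70,33,0],"twist": 0,"grip": 0.05},{"offset": [-105,50,0],"twist": 0,"grip": 0.05},{"offset": [-140,66,0],"twist": 0,"grip": 0.05},{"offset": [-175,82,0],"twist": 0,"grip": 0.05}]}}

```text
time: 38.78
tool_pos: [0.5541, 0.1452, 0.4922]
tool_rot: [0.001, 0.753, 0.658, 0.002]
contact_force: [0.9, 0.9, 0.1]
gripper_width: 0.148
```

Emit:
{"op": "play_rows", "data": {"increments": [{"offset": [-36,17,0],"twist": 0,"grip": 0.05},{"offset": [-73,34,0],"twist": 0,"grip": 0.05},{"offset": [-73,34,0],"twist": 0,"grip": 0.05},{"offset": [-73,34,0],"twist": 0,"grip": 0.05}]}}

```text
time: 39.12
tool_pos: [0.5782, 0.0679, 0.4914]
tool_rot: [0.001, 0.755, 0.656, 0.001]
contact_force: [0.0, 0.5, -0.2]
gripper_width: 0.145
```

```bash
python3 - <<'E'
from h import *
look("13",["stick1","glass1"])
E
```

```text
TCP [0.5782 0.0679 0.4914] z [ 0.003  0.    -1.   ] w 0.145 t 39.1
wrist stick1 [(0.81, [0.579, 0.066, 0.202]), (0.76, [0.683, 0.094, 0.012]), (0.57, [0.682, -0.034, 0.012])]
wrist glass1 [(0.88, [0.561, 0.097, -0.0]), (0.73, [0.675, -0.031, -0.003]), (0.64, [0.458, -0.067, 0.004]), (0.63, [0.422, 0.064, -0.003]), (0.57, [0.681, 0.096, -0.0])]
top stick1 [(0.66, [0.424, 0.387, 0.009]), (0.62, [0.544, -0.071, 0.008]), (0.49, [0.675, -0.032, 0.01]), (0.46, [0.575, 0.071, 0.199]), (0.44, [0.436, 0.321, 0.007]), (0.41, [0.456, -0.066, 0.014]), (0.37, [0.61, -0.334, -0.003])]
top glass1 [(0.87, [0.454, -0.066, -0.002]), (0.84, [0.545, -0.069, -0.002]), (0.74, [0.671, -0.036, -0.002]), (0.6, [0.562, 0.098, 0.003])]
scene stick1 [(0.69, [0.574, 0.069, 0.194])]
scene glass1 [(0.89, [0.674, -0.034, 0.001]), (0.86, [0.678, 0.096, 0.0]), (0.78, [0.425, 0.066, 0.003]), (0.77, [0.457, -0.063, -0.0]), (0.65, [0.548, -0.066, -0.001])]
```

The networks now put this glass at about (0.5615,0.0975), some 3 cm from where it was. I'll check the picture before moving.

View pics/wrist13.png

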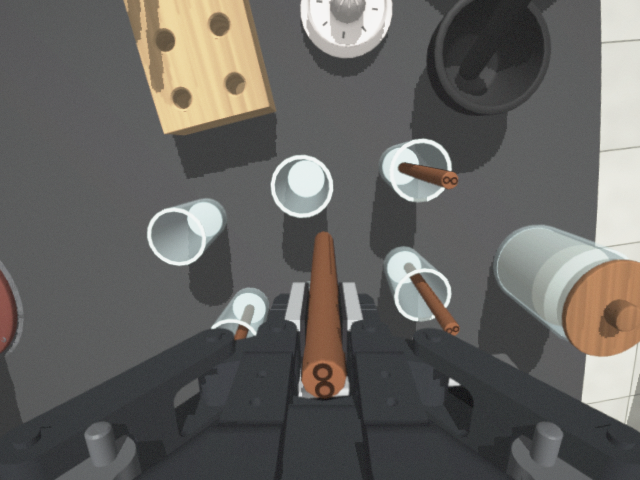

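```bash
python3 - <<'E'
from h import *
look("14",["glass1"])
E
```

```text
TCP [0.5777 0.0708 0.4898] z [ 0.  0. -1.] w 0.146 t 39.6
wrist glass1 [(0.92, [0.681, 0.098, -0.002]), (0.9, [0.673, -0.03, -0.004]), (0.73, [0.423, 0.061, 0.001]), (0.68, [0.458, -0.065, 0.001]), (0.59, [0.56, 0.094, 0.0])]
top glass1 [(0.95, [0.545, -0.069, -0.004]), (0.8, [0.455, -0.064, -0.0]), (0.63, [0.672, -0.036, 0.003]), (0.47, [0.575, 0.071, 0.196]), (0.42, [0.562, 0.099, -0.0])]
scene glass1 [(0.84, [0.56, 0.098, 0.002]), (0.66, [0.426, 0.067, 0.001]), (0.63, [0.681, 0.095, -0.001]), (0.61, [0.674, -0.036, 0.002]), (0.56, [0.547, -0.065, -0.001]), (0.56, [0.452, -0.063, -0.002])]
```

The picture agrees: the middle glass's mouth is now at (302,186), and the others haven't moved. I'll shift to it and place the stick, then fetch the sixth.

Emit:
{"op": "play_rows", "data": {"increments": [{"offset": [27,-19,0],"twist": 0,"grip": 0.05},{"offset": [27,-19,0],"twist": 0,"grip": 0.05},{"offset": [27,-19,40],"twist": 0,"grip": 0.05},{"offset": [27,-19,60],"twist": 0,"grip": 0.05},{"offset": [27,-19,60],"twist": 0,"grip": 0.05}]}}

```text
time: 40.28
tool_pos: [0.5616, 0.0992, 0.4236]
tool_rot: [-0.003, 0.753, 0.658, -0.004]
contact_force: [-1.0, 0.6, -1.2]
gripper_width: 0.148
```

```bash
python3 - <<'E'
from h import *
look("15",["glass1","stick1"])
E
```

```text
TCP [0.5616 0.0992 0.4236] z [-0.01  -0.001 -1.   ] w 0.148 t 40.3
wrist glass1 [(0.84, [0.677, 0.096, -0.001]), (0.75, [0.673, -0.03, -0.005]), (0.75, [0.562, 0.092, 0.002]), (0.42, [0.457, -0.064, -0.001])]
wrist stick1 [(0.9, [0.686, 0.095, 0.007]), (0.79, [0.561, 0.096, 0.131]), (0.51, [0.458, -0.068, -0.002])]
top glass1 [(0.89, [0.451, -0.063, -0.002]), (0.71, [0.561, 0.098, 0.003]), (0.59, [0.543, -0.069, -0.003]), (0.57, [0.673, -0.031, -0.001]), (0.43, [0.42, 0.063, 0.0])]
top stick1 [(0.69, [0.677, -0.035, 0.012]), (0.66, [0.544, -0.07, 0.012]), (0.65, [0.456, -0.06, 0.016]), (0.55, [0.432, 0.324, 0.009]), (0.51, [0.563, 0.102, 0.14]), (0.28, [0.637, 0.279, -0.0])]
scene glass1 [(0.89, [0.676, 0.094, -0.0]), (0.89, [0.456, -0.067, -0.001]), (0.85, [0.676, -0.036, 0.002]), (0.79, [0.424, 0.067, 0.003]), (0.67, [0.559, 0.098, 0.005])]
scene stick1 [(0.72, [0.562, 0.099, 0.138]), (0.49, [0.47, 0.299, -0.003]), (0.45, [0.546, -0.063, 0.002]), (0.24, [0.636, 0.281, 0.05])]
```

Emit:
{"op": "play_rows", "data": {"increments": [{"offset": [0,0,35],"twist": 0,"grip": 0.05},{"offset": [0,0,70],"twist": 0,"grip": 0.05},{"offset": [0,0,100],"twist": 0,"grip": 0.05},{"offset": [0,0,116],"twist": 0,"grip": 0.05},{"offset": [0,0,122],"twist": 0,"grip": 0.05}]}}

```text
time: 41.15
tool_pos: [0.5618, 0.0992, 0.3047]
tool_rot: [-0.002, 0.754, 0.657, -0.002]
contact_force: [-3.3, -0.2, 12.4]
gripper_width: 0.147
```

Emit:
{"op": "play_rows", "data": {"increments": [{"offset": [0,0,0],"twist": 0,"grip": 0.05},{"offset": [0,0,0],"twist": 0,"grip": 0.05}]}}

```text
time: 41.32
tool_pos: [0.5633, 0.0992, 0.3089]
tool_rot: [0.001, 0.754, 0.657, 0.001]
contact_force: [1.0, 0.5, -1.2]
gripper_width: 0.146
```

Emit:
{"op": "play_rows", "data": {"increments": [{"offset": [0,0,1],"twist": 0,"grip": 0.2},{"offset": [0,0,1],"twist": 0,"grip": 0.3},{"offset": [0,0,1],"twist": 0,"grip": 0.45},{"offset": [0,0,1],"twist": 0,"grip": 0.5},{"offset": [0,0,-20],"twist": 0,"grip": 0.5}]}}

```text
time: 41.73
tool_pos: [0.5613, 0.0991, 0.3236]
tool_rot: [-0.003, 0.754, 0.657, -0.003]
contact_force: [-0.3, -0.4, -1.1]
gripper_width: 0.502
```

Emit:
{"op": "play_rows", "data": {"increments": [{"offset": [0,0,-40],"twist": 0,"grip": 0.5},{"offset": [0,0,-80],"twist": 0,"grip": 0.5},{"offset": [0,0,-120],"twist": 0,"grip": 0.5},{"offset": [0,0,-155],"twist": 0,"grip": 0.5},{"offset": [29,-22,-155],"twist": 0,"grip": 0.5}]}}

```text
time: 42.15
tool_pos: [0.5469, 0.1282, 0.4932]
tool_rot: [0.006, 0.755, 0.655, 0.006]
contact_force: [-0.1, 0.6, 1.8]
gripper_width: 0.501
```

Emit:
{"op": "play_rows", "data": {"increments": [{"offset": [30,-22,0],"twist": 0,"grip": 0.5},{"offset": [60,-44,0],"twist": 0,"grip": 0.5},{"offset": [90,-67,0],"twist": 0,"grip": 0.5},{"offset": [120,-89,0],"twist": 0,"grip": 0.5},{"offset": [149,-111,0],"twist": 0,"grip": 0.5}]}}

```text
time: 42.57
tool_pos: [0.4539, 0.2949, 0.4832]
tool_rot: [0.0, 0.754, 0.657, 0.001]
contact_force: [1.2, 0.6, 0.5]
gripper_width: 0.504
```

Emit:
{"op": "play_rows", "data": {"increments": [{"offset": [30,-22,0],"twist": 0,"grip": 0.5},{"offset": [30,-22,0],"twist": 0,"grip": 0.5},{"offset": [30,-22,40],"twist": 0,"grip": 0.5},{"offset": [30,-22,80],"twist": 0,"grip": 0.5},{"offset": [30,-22,120],"twist": 0,"grip": 0.5}]}}

```text
time: 42.98
tool_pos: [0.4374, 0.3265, 0.3628]
tool_rot: [0.0, 0.753, 0.658, 0.002]
contact_force: [1.0, 0.3, -1.3]
gripper_width: 0.497
```

Emit:
{"op": "play_rows", "data": {"increments": [{"offset": [0,0,40],"twist": 0,"grip": 0.5},{"offset": [0,0,63],"twist": 0,"grip": 0.5},{"offset": [0,0,63],"twist": 0,"grip": 0.5},{"offset": [0,0,63],"twist": 0,"grip": 0.05},{"offset": [0,0,63],"twist": 0,"grip": 0.05}]}}

```text
time: 43.4
tool_pos: [0.4383, 0.3266, 0.3022]
tool_rot: [0.0, 0.754, 0.657, 0.002]
contact_force: [-0.4, -0.1, 0.0]
gripper_width: 0.23
```

Emit:
{"op": "play_rows", "data": {"increments": [{"offset": [0,0,0],"twist": 0,"grip": 0.05},{"offset": [0,0,0],"twist": 0,"grip": 0.05},{"offset": [0,0,0],"twist": 0,"grip": 0.05},{"offset": [0,0,-40],"twist": 0,"grip": 0.05},{"offset": [0,0,-80],"twist": 0,"grip": 0.05}]}}

```text
time: 43.82
tool_pos: [0.4368, 0.326, 0.3785]
tool_rot: [-0.0, 0.753, 0.657, -0.002]
contact_force: [1.5, 0.1, 0.8]
gripper_width: 0.144
```

Emit:
{"op": "play_rows", "data": {"increments": [{"offset": [0,0,-40],"twist": 0,"grip": 0.05},{"offset": [0,0,-80],"twist": 0,"grip": 0.05},{"offset": [0,0,-110],"twist": 0,"grip": 0.05},{"offset": [-37,3,-110],"twist": 0,"grip": 0.05},{"offset": [-74,7,-110],"twist": 0,"grip": 0.05}]}}

```text
time: 44.23
tool_pos: [0.4341, 0.2522, 0.4944]
tool_rot: [0.002, 0.752, 0.659, 0.004]
contact_force: [0.8, -0.6, -0.9]
gripper_width: 0.147
```

Emit:
{"op": "play_rows", "data": {"increments": [{"offset": [-37,3,0],"twist": 0,"grip": 0.05},{"offset": [-74,6,0],"twist": 0,"grip": 0.05},{"offset": [-111,10,0],"twist": 0,"grip": 0.05},{"offset": [-148,13,0],"twist": 0,"grip": 0.05},{"offset": [-185,17,0],"twist": 0,"grip": 0.05}]}}

```text
time: 44.65
tool_pos: [0.4253, 0.0649, 0.4908]
tool_rot: [0.001, 0.753, 0.658, 0.001]
contact_force: [0.4, 0.2, 0.8]
gripper_width: 0.146
```

Emit:
{"op": "play_rows", "data": {"increments": [{"offset": [0,0,0],"twist": 0,"grip": 0.05},{"offset": [0,0,0],"twist": 0,"grip": 0.05}]}}

```text
time: 44.82
tool_pos: [0.4259, 0.0649, 0.4907]
tool_rot: [0.001, 0.755, 0.656, 0.001]
contact_force: [0.6, 0.4, -0.5]
gripper_width: 0.141
```

```bash
python3 - <<'E'
from h import *
look("16",["glass1","stick1","squeezer","saucer"])
E
```

```text
TCP [0.4259 0.0649 0.4907] z [ 0.003 -0.    -1.   ] w 0.141 t 44.8
wrist glass1 [(0.94, [0.423, 0.062, -0.003]), (0.92, [0.676, -0.031, -0.002]), (0.83, [0.542, -0.071, -0.002]), (0.75, [0.457, -0.067, 0.003]), (0.66, [0.559, 0.096, 0.001]), (0.55, [0.682, 0.093, 0.001])]
wrist stick1 [(0.96, [0.544, -0.068, 0.012]), (0.88, [0.427, 0.062, 0.197]), (0.66, [0.567, 0.098, 0.01]), (0.28, [0.559, 0.096, 0.001])]
wrist squeezer []
wrist saucer []
top glass1 [(0.87, [0.561, 0.098, 0.001]), (0.85, [0.546, -0.067, -0.002]), (0.77, [0.67, -0.035, -0.002]), (0.76, [0.679, 0.095, -0.0]), (0.56, [0.457, -0.063, -0.001]), (0.54, [0.421, 0.063, 0.004])]
top stick1 [(0.71, [0.679, 0.099, 0.01]), (0.63, [0.676, -0.031, 0.01]), (0.6, [0.548, -0.067, 0.012]), (0.53, [0.56, 0.099, 0.007]), (0.48, [0.455, -0.065, 0.014]), (0.48, [0.424, 0.389, 0.009])]
top squeezer [(0.72, [0.637, 0.281, 0.008])]
top saucer [(0.51, [0.636, 0.282, 0.002]), (0.42, [0.453, -0.068, 0.001])]
scene glass1 [(0.95, [0.559, 0.098, 0.001]), (0.95, [0.456, -0.067, -0.002]), (0.94, [0.547, -0.065, 0.001]), (0.8, [0.678, 0.099, 0.002]), (0.74, [0.425, 0.066, 0.002]), (0.73, [0.677, -0.034, -0.002]), (0.26, [0.456, -0.323, 0.085])]
scene stick1 [(0.85, [0.427, 0.066, 0.198]), (0.38, [0.68, 0.097, 0.003])]
scene squeezer [(0.86, [0.637, 0.283, 0.006]), (0.37, [0.456, -0.066, 0.0])]
scene saucer [(0.95, [0.632, 0.284, 0.003])]
```

Emit:
{"op": "play_rows", "data": {"increments": [{"offset": [0,-2,40],"twist": 0,"grip": 0.05},{"offset": [0,-2,80],"twist": 0,"grip": 0.05},{"offset": [0,-2,120],"twist": 0,"grip": 0.05},{"offset": [0,-2,155],"twist": 0,"grip": 0.05},{"offset": [0,-2,170],"twist": 0,"grip": 0.05}]}}

```text
time: 45.98
tool_pos: [0.4221, 0.0667, 0.3139]
tool_rot: [-0.003, 0.754, 0.657, -0.003]
contact_force: [-0.8, 0.4, 0.9]
gripper_width: 0.147
```

Emit:
{"op": "play_rows", "data": {"increments": [{"offset": [0,0,8],"twist": 0,"grip": 0.05},{"offset": [0,0,12],"twist": 0,"grip": 0.05},{"offset": [0,0,12],"twist": 0,"grip": 0.05}]}}

```text
time: 46.23
tool_pos: [0.4243, 0.0667, 0.3079]
tool_rot: [0.0, 0.754, 0.657, 0.0]
contact_force: [0.0, -0.3, 0.0]
gripper_width: 0.15
```

Emit:
{"op": "play_rows", "data": {"increments": [{"offset": [0,0,1],"twist": 0,"grip": 0.2},{"offset": [0,0,1],"twist": 0,"grip": 0.3},{"offset": [0,0,1],"twist": 0,"grip": 0.45},{"offset": [0,0,1],"twist": 0,"grip": 0.5},{"offset": [0,0,-20],"twist": 0,"grip": 0.5}]}}

```text
time: 46.65
tool_pos: [0.4228, 0.0667, 0.3245]
tool_rot: [-0.002, 0.754, 0.657, -0.003]
contact_force: [0.5, -0.1, -0.5]
gripper_width: 0.502
```

Emit:
{"op": "play_rows", "data": {"increments": [{"offset": [0,0,-40],"twist": 0,"grip": 0.5},{"offset": [0,0,-80],"twist": 0,"grip": 0.5},{"offset": [0,0,-120],"twist": 0,"grip": 0.5},{"offset": [0,0,-160],"twist": 0,"grip": 0.5},{"offset": [0,0,-190],"twist": 0,"grip": 0.5}]}}

```text
time: 47.07
tool_pos: [0.4236, 0.0668, 0.5224]
tool_rot: [0.002, 0.754, 0.657, 0.002]
contact_force: [0.8, -0.3, 0.2]
gripper_width: 0.503
```

Emit:
{"op": "play_rows", "data": {"increments": [{"offset": [-40,0,0],"twist": 0,"grip": 0.5},{"offset": [-80,0,0],"twist": 0,"grip": 0.5},{"offset": [-120,0,0],"twist": 0,"grip": 0.5},{"offset": [-160,0,0],"twist": 0,"grip": 0.5},{"offset": [-200,0,0],"twist": 0,"grip": 0.5}]}}

```text
time: 47.48
tool_pos: [0.3961, -0.1328, 0.5186]
tool_rot: [0.001, 0.753, 0.658, 0.0]
contact_force: [0.2, 0.5, 0.5]
gripper_width: 0.498
```

Emit:
{"op": "play_rows", "data": {"increments": [{"offset": [-40,0,0],"twist": 0,"grip": 0.5},{"offset": [-80,0,0],"twist": 0,"grip": 0.5},{"offset": [-80,0,0],"twist": 0,"grip": 0.5},{"offset": [-80,0,0],"twist": 0,"grip": 0.5},{"offset": [-80,0,0],"twist": 0,"grip": 0.5}]}}

```text
time: 47.9
tool_pos: [0.386, -0.2107, 0.518]
tool_rot: [0.0, 0.754, 0.657, 0.0]
contact_force: [1.2, -0.2, -1.4]
gripper_width: 0.499
```

```bash
python3 - <<'E'
from h import *
look("17",["glass1","stick1","squeezer","saucer","dial_grip","pan","mortar"])
t=cv2.imread("pics/top17.png")[150:340,130:530]; s=cv2.imread("pics/scene17.png")[130:430,150:550]
cv2.imwrite("pics/m17.png",np.vstack([cv2.resize(t,(640,304)),cv2.resize(s,(394,296)) if 0 else cv2.copyMakeBorder(cv2.resize(s,(394,296)),0,0,0,246,0)]))
cv2.imwrite("pics/s17.png",cv2.resize(s,(800,600)))
E
```

```text
TCP [ 0.386  -0.2107  0.518 ] z [ 0.  0. -1.] w 0.499 t 47.9
wrist glass1 [(0.8, [0.542, -0.07, 0.003]), (0.74, [0.673, -0.031, -0.002]), (0.57, [0.457, -0.067, -0.001])]
wrist stick1 [(0.6, [0.545, -0.068, 0.014]), (0.55, [0.458, -0.064, 0.011])]
wrist squeezer []
wrist saucer [(0.34, [0.447, -0.323, 0.084])]
wrist dial_grip [(0.6, [0.449, -0.323, 0.088])]
wrist pan [(0.76, [0.665, -0.338, 0.06])]
wrist mortar []
top glass1 [(0.96, [0.453, -0.066, -0.003]), (0.94, [0.672, -0.034, 0.0]), (0.72, [0.423, 0.064, 0.004]), (0.71, [0.68, 0.092, -0.002]), (0.67, [0.548, -0.071, -0.001]), (0.62, [0.561, 0.1, 0.001])]
top stick1 [(0.71, [0.681, 0.098, 0.012]), (0.71, [0.424, 0.387, 0.006]), (0.65, [0.676, -0.033, 0.007]), (0.65, [0.564, 0.099, 0.013]), (0.54, [0.424, 0.062, 0.01]), (0.48, [0.547, -0.071, -0.004]), (0.44, [0.543, -0.068, 0.012]), (0.39, [0.452, -0.066, 0.013])]
top squeezer [(0.79, [0.633, 0.282, 0.007]), (0.56, [0.454, -0.065, -0.0]), (0.16, [0.421, 0.064, 0.002])]
top saucer [(0.69, [0.681, 0.099, 0.014]), (0.68, [0.544, -0.069, 0.012]), (0.57, [0.635, 0.28, 0.002]), (0.5, [0.61, -0.336, -0.001]), (0.48, [0.454, -0.066, 0.009]), (0.34, [0.456, -0.063, -0.002])]
top dial_grip [(0.67, [0.453, -0.064, -0.002])]
top pan [(0.95, [0.666, -0.337, 0.063])]
top mortar [(0.72, [0.772, 0.203, 0.002]), (0.41, [0.634, 0.281, 0.002])]
scene glass1 [(0.9, [0.676, 0.096, -0.002]), (0.87, [0.454, -0.068, 0.001]), (0.76, [0.545, -0.066, -0.0]), (0.72, [0.633, 0.285, 0.052]), (0.65, [0.562, 0.098, 0.003]), (0.64, [0.677, -0.038, 0.001]), (0.59, [0.427, 0.065, 0.0])]
scene stick1 []
scene squeezer [(0.65, [0.638, 0.283, 0.007])]
scene saucer [(0.87, [0.632, 0.283, 0.002]), (0.32, [0.678, 0.097, -0.004])]
scene dial_grip []
scene pan [(0.78, [0.666, -0.334, 0.063]), (0.64, [0.632, 0.284, 0.001])]
scene mortar [(0.68, [0.771, 0.205, 0.003])]
```

View pics/s17.png

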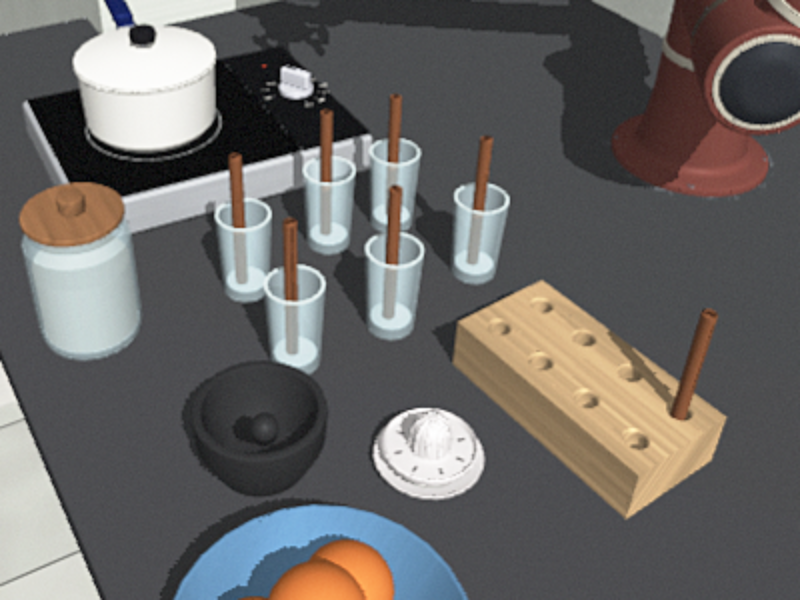

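View pics/m17.png

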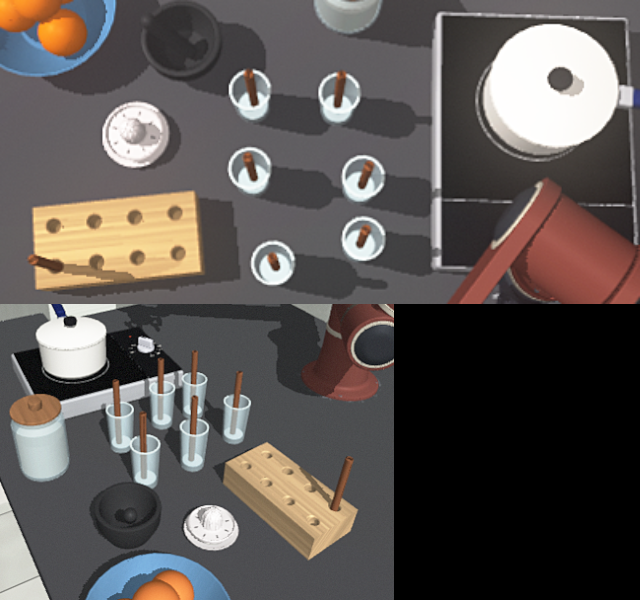

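Both final pictures show six upright glasses, each with one stick down on its floor. The squeezer is upright on the saucer at (430,450), and the pan and mortar are where they were. The arm is clear, so I'm handing in.

```bash
python3 -c "
from plant import manip
print(manip.job_done(), manip.state()['time'])"
```

```text
the job is handed in; nothing more can be done
the job is handed in; nothing more can be done
```

I handed the job in at about 48 s of the 210 s. All three parts are done, and the job reports no verdict, so this rests on my own checks.

- **Dial:** I turned it from 9 to 2 in one grasp. A close wrist picture after letting go showed the pointer at 2, and I did not touch it again.
- **Squeezer:** It stands upright on the saucer. The cameras put it within about 5 mm of the saucer's centre, with its foot about 7 mm above the counter. The saucer's floor is at 8 mm, so they agree.
- **Sticks:** All six glasses have one stick each, and the seventh stick is still in the block. In the last top view, the stick feet read 7 to 13 mm high and within about 5 mm of the glass centres. The inner floor is at 12 mm.
- **Knocked glass:** One glass was knocked about 3 cm aside mid-run. I found it before placing its stick and put the stick in at the new position.
- **Pan and mortar:** Both read within about 5 mm of their starting positions.

Three readings disagreed, all from the networks:
- The top camera also gave a second stick beside the one at (0.543, -0.068), 4 mm below the counter. Both final pictures show only one stick there, so I took it as false.
- The scene camera did not report any sticks in the last look, though its picture shows all seven.
- In the last look, only the wrist camera found the dial correctly. I did not check its figure again at that point.

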